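# Weigh a round-bottomed flask on the pocket scale

## Robot

A 7-joint arm with a two-finger parallel gripper is mounted at the origin on a cart in front of the work surface, level with it; the furniture and walls round the work are solid. World frame = base frame: x ahead of the robot, y to its left, z up, the work surface at z = 0. Lengths are in m, angles in rad, forces in N, time in s.
With the tool pointing down it reaches from about 0.425 to 0.875 m from the base axis. Payload 8.4 kg.
Tool frame: the origin (TCP) lies at the centre of the arm's flange, where the gripper is bolted on; the fingertips stand 182 mm ahead of it and the grasp point (between the pads) lies 164 mm ahead of it; z points along the fingers, y is the line along which they close (so a half turn about z gives the same grasp; the last joint's range is limited). The gripper opens to 87 mm and grips with 3 to 60 N. Pads are 19 mm wide; open, the fingers measure 117 mm over their backs; the gripper's body (75 mm by 190 mm) begins 51 mm behind the grasp point.
Start: joints at [1.148, 0.333, 0.04, 1.465, -0.013, 1.343, -0.059], TCP at [0.207, -0.616, 0.405] pointing down, gripper open.
Joint ranges: [-2.58, 2.58], [-0.38, 2.09], [-1.3, 1.39], [0.25, 2.4], [-1.5, 4.64], [0.08, 2.09], [-2.65, 2.65]. Speed limits (rad/s): [2.22, 2.22, 2.79, 2.79, 3.14, 3.14, 3.14].

## Interface

Orientations are given as a rotation vector (axis times angle).
In Python, from bench import * gives the robot as it stands.
- The arm moves only by the tool send_rows, never from a script. Its argument "moves" is a list that holds one entry, the list of rows, each a list of 5 numbers: the opening, from 0 (shut) to 1 (fully open), then the shift along the tool's x, y, z scaled (see below), then the turn about the tool's z scaled (see below). A call has 1 to 20 rows; each row shifts and turns the commanded pose from where the row before left it, along the tool's axes as they then stand; what a row does not reach is not made up. The controller multiplies each number of a shift by 40 mm and each number of a turn by 6 degrees. A row lasts 1/10 s, in which the tool goes at most 50 mm and 8.59 degrees, less where a joint would pass 70% of its speed; a pose out of reach is approached as far as the arm can. A call with a number of a shift or a turn outside -1 to 1 is refused whole. A call with a gripper value outside its range is refused whole. The fingers move at their own pace and stop on an object; "newtons" is the grip in N (left out, the last holds). Time passes only in rows, so rows that do not move let the fingers close. It gives the time, the measured TCP pose, the force, the opening and the grip force at its end, in the units of the state.
- observe(): the state, without advancing time (a new reading comes with each control period).
- snapshot(name): name is "side" or "top" or "wrist"; returns the picture (400x640x3 uint8, red, green, blue); there is no depth.
- camera_info(name): a dict with "fx", "fy", "cx", "cy" (pixels), "view" (4x4, takes a point from world to camera coordinates). Camera axes: x right, y down, z forward; pixel columns grow to the right and rows downward; lengths in m; the calibration is good to about 2 mm. A picture is of the moment at which its call begins: read the wrist's pose just before it. camera_info takes no time and is no camera call; for the wrist camera it gives the pose at the moment of the call.
- job_done(): hands the job in; it is judged then, once.
The state is a dict: "clock": time; "qpos": joint angles; "qd": joint speeds; "effort": joint torques, N m; "eef_pos": TCP position; "eef_rot": TCP orientation; "wrist_force": force on the tool from outside, world axes, zero at the start; "wrist_torque": the same for the moment, N m; "gripper_width": finger opening in m; "grasp_force": force on a finger pad.
Only numpy, scipy, OpenCV 4.12 (cv2) and the standard library are available. Lean on these libraries where they do the work, as an engineer would, in place of code of your own. Each camera call takes 0.05 s, during which the arm holds its last target. There are 200 camera calls.

## Task

Get the small round-bottomed flask onto the pocket scale so that it can be weighed: swing the scale's cover right back, set the cork ring flat on the silver weighing plate, centred so that it rests on the plate only, and let go of it, then take the flask out of the low beaker and stand it upright in the ring, neck pointing straight up. Set the glass down gently instead of dropping it, do not press hard on the scale, and leave the other things on the bench where they are.

Things in the scene. Friction and masses are not known exactly. Their poses are not given: they have to be found in the camera images.
- scale_cover (a joint): Hinge of the scale's black cover, rad: 0 shut, 1.57 upright, 1.92 back at its stop. Starts half open (0.75 to 1.15); its stiff hinge (0.03 N m) holds any angle. The hinge line is parallel to y of pan, at x = +37 mm, 3.5 mm above the pan. The cover is a plate 123 mm long from hinge to free edge, 78 mm wide, 4 mm thick; it opens when its raised free edge is pushed towards the rear.
- pan (a point): Centre of the silver weighing plate (63 x 63 mm) in the black pocket scale's top face, 15 mm above the bench. The top face runs on level round the plate. z up; x points from the scale's front (display and keys) to its rear (cover hinge). The scale is 128 mm long (x from -88 to +40 mm here) and 78 mm wide (y), is turned up to 0.5 rad and does not slide on the bench.
- cover_edge (a point): Middle of the cover's free edge (the edge farthest from the hinge), halfway through its thickness; it moves with the cover.
- cork_ring: Loose tan cork support ring lying flat on the bench: 52 mm outer diameter, 35 mm hole, 24 mm high, about 20 g. Origin: centre of its underside; z up along its axis. It can be gripped across its outside, or across its wall with one finger in the hole. The seated flask keeps the tilt at which it is let go, if small.
- flask: Loose clear glass 50 ml round-bottomed flask, dried red cake inside, 60 g. Origin: centre of the bulb (50 mm diameter); z runs out along the neck, 19 mm in diameter from 28 to 74 mm, ending in a 23 mm bead at 80 mm. Starts in the low beaker, leaning 45 degrees, neck over the rim from 42 mm on. In the ring its origin is 42 mm above the ring's underside. Centre of mass 6 mm neckward of the origin.
- low_beaker: Loose low glass beaker that holds the flask at the start: 68 mm outer diameter (70 mm at the rim), 62 mm inner diameter, 50 mm high, floor 4 mm thick, 100 g. Origin: centre of its underside. Where it ends up does not matter.
- jar_red: Bystander: small open glass jar with a pale red filling, 47 mm wide, 66 mm high; origin at its underside.
- dropper: Bystander: small dropper bottle with a black cap, 28 mm wide, 72 mm high; origin at its underside.
- timer: Bystander: white kitchen timer with three keys, 62 x 62 mm, 22 mm high; origin at its underside.
- scale: The black pocket scale itself, 128 x 78 mm; origin on the bench, 15 mm below pan, same axes.

How it is judged:
On the way, in this order (a step that is already met when the one before it is completed fails the run):
1. the scale's cover is swung back past upright (value of joint scale_cover above 1.5 rad), for 0.2 s.
2. the cork ring lies flat on the middle of the silver plate, let go, with the flask not yet in it (z of cork_ring in the frame of pan between -0.004 and 0.004 m and horizontal distance between cork_ring and pan below 0.008 m and angle between cork_ring's own z axis and vertical below 0.07 rad and contact force between cork_ring and the fingers below 0.05 N and linear speed of cork_ring below 0.01 m/s and distance between flask and cork_ring above 0.1 m), for 0.3 s.
At the end, for the whole second after the job is handed in: Cover back past upright (over 1.5 rad); ring flat on the plate (0.07 rad), its centre within 8 mm of the pan's; bulb seated in the ring (centre within 5 mm of its axis, 38 to 47 mm above its underside), neck within 0.17 rad (10 degrees) of vertical; flask at rest (value of joint scale_cover above 1.5 rad and z of cork_ring in the frame of pan between -0.004 and 0.004 m and horizontal distance between cork_ring and pan below 0.008 m and angle between cork_ring's own z axis and vertical below 0.07 rad and horizontal distance between flask and cork_ring below 0.005 m and z of flask in the frame of cork_ring between 0.038 and 0.047 m and angle between flask's own z axis and vertical below 0.17 rad and linear speed of flask below 0.01 m/s and angular speed of flask below 0.1 rad/s); the robot touches nothing.
It fails at once if the flask is dropped: it moves faster than 0.4 m/s with no finger on it (contact force between flask and the fingers below 0.05 N and linear speed of flask above 0.4 m/s).
It fails at once if the scale is pressed with more than 30 N through the ring (contact force between cork_ring and scale above 30 N).
It fails at once if a bystander (red jar, dropper bottle, timer) is moved more than 30 mm (distance of any of jar_red, dropper, timer from where it was at the start of the episode above 0.03 m).
It also fails if it takes over 72 s, if anything falls off the work surface, if the arm or the gripper's body presses on something with over 40 N, if the wrist force passes 120 N, or if a joint passes its speed limit or range.

## Working session

There is one attempt and no reset: what is moved stays moved. The work goes in short steps, Python scripts to look and compute and a tool call to move; the robot and the scene stay as the last step left them, time stands still between calls to the robot, and variables do not carry over. Pictures are saved under pics/ and viewed, at most 10 in all, crops included, and the job is handed in when it is done.

Besides the shell and the picture viewer there is one more tool, called after "Request:" by a JSON object that holds its "api" and its "payload". send_rows: Moves the arm, as the interface text tells. Its arguments: {"type":"object","properties":{"moves":{"type":"array","items":{"type":"array","items":{"type":"array","items":{"type":"number","minimum":-1,"maximum":1}}}},"newtons":{"type":"number"}},"required":["moves"]}

```bash
mkdir -p pics
cat > h.py <<'E'
from bench import *
import numpy as np, cv2
from scipy.spatial.transform import Rotation as R
def ray(n,u,v,ci=None):
    c=ci or camera_info(n); V=np.array(c["view"]); r=V[:3,:3].T
    return -r@V[:3,3], r@np.array([(u-c["cx"])/c["fx"],(v-c["cy"])/c["fy"],1])
def onz(n,u,v,z,ci=None):
    o,d=ray(n,u,v,ci); return o+d*(z-o[2])/d[2]
def proj(n,p,ci=None):
    c=ci or camera_info(n); q=np.array(c["view"])@np.append(p,1); return q[0]/q[2]*c["fx"]+c["cx"],q[1]/q[2]*c["fy"]+c["cy"]
def tri(n1,a,n2,b):
    o1,d1=ray(n1,*a);o2,d2=ray(n2,*b)
    s=np.linalg.lstsq(np.c_[d1,-d2],o2-o1,rcond=None)[0]
    p,q=o1+s[0]*d1,o2+s[1]*d2; return (p+q)/2,np.linalg.norm(p-q)
E
python3 - <<'E'
from h import *
for n in("top","side"):
    im=snapshot(n); cv2.imwrite(f"pics/{n}0.png",im[...,::-1])
    c=camera_info(n); print(n,c["fx"],c["cx"],c["cy"],np.round(ray(n,320,200)[0],3)); print(np.round(c["view"],3))
s=observe();print(s["eef_rot"],R.from_rotvec(s["eef_rot"]).as_matrix().round(3),s["gripper_width"],s["wrist_force"])
E
```

```text
top 369.7760446035371 319.3368753455913 203.06140128291395 [ 0.468 -0.064  1.086]
[[-0.023 -1.     0.006 -0.059]
 [-0.993  0.022 -0.112  0.588]
 [ 0.112 -0.008 -0.994  1.026]
 [ 0.     0.     0.     1.   ]]
side 520.843685654817 318.0573268226999 196.67680049156075 [-0.004  0.86   0.956]
[[-0.871 -0.491 -0.021  0.439]
 [-0.298  0.563 -0.771  0.252]
 [ 0.39  -0.665 -0.637  1.182]
 [ 0.     0.     0.     1.   ]]
[-3.09910653e+00 -5.06087244e-01  5.40143065e-04] [[ 0.948  0.318 -0.001]
 [ 0.318 -0.948  0.001]
 [-0.    -0.001 -1.   ]] 0.08721843517863259 [ 0.07593053 -0.72293744  1.23895   ]
```

View pics/top0.png

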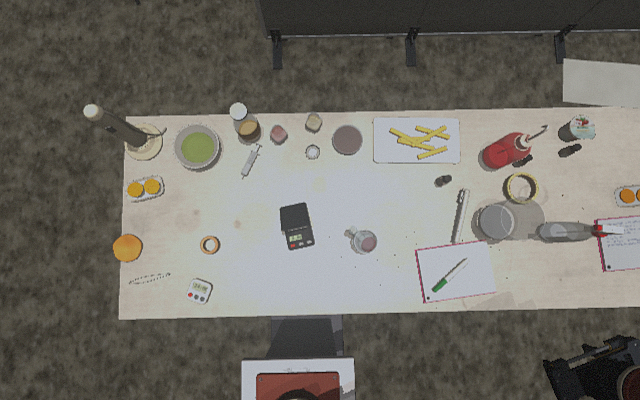

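View pics/side0.png

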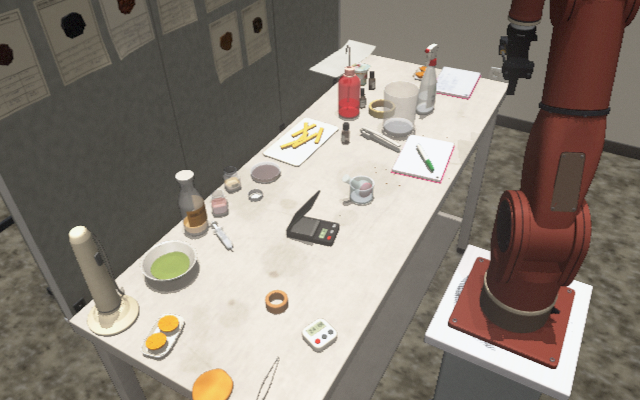

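Run:
```python
from h import *
t=cv2.imread("pics/top0.png");s=cv2.imread("pics/side0.png")
f=lambda im,x,y,w,h:cv2.resize(im[y:y+h,x:x+w],(400,300),interpolation=cv2.INTER_CUBIC)
# scale 5: 80x60 ; 
cv2.imwrite("pics/m.png",np.vstack([np.hstack([f(t,260,195,80,60),f(t,330,210,80,60)]),np.hstack([f(s,275,185,80,60),f(s,320,160,80,60)])]))
for n,im in(("top",t),("side",s)):
    hsv=cv2.cvtColor(im,cv2.COLOR_BGR2HSV)
    m=cv2.inRange(hsv,(5,90,60),(20,255,255))
    k,l,st,ce=cv2.connectedComponentsWithStats(m)
    for i in range(1,k):
        if 80<st[i,4]<600: print(n,st[i],ce[i].round(1),onz(n,*ce[i],.024).round(3))
```

```text
top [620 189  15  14 170] [627.1 195.6] [ 0.589 -0.969  0.024]
top [112 234  30  28 553] [127.4 247.1] [0.474 0.476 0.024]
top [200 236  18  18 126] [209.3 244.9] [0.475 0.244 0.024]
top [303 373  35  22 229] [321.3 381.8] [ 0.094 -0.067  0.024]
top [256 374  47  26 380] [275.4 385.8] [0.087 0.059 0.024]
side [515   0  29  21 234] [528.1   9.5] [ 0.366 -1.835  0.024]
side [565   8  19  40 159] [573.8  26.8] [ 0.138 -1.705  0.024]
side [545  43  29  63 359] [560.2  77. ] [ 0.104 -1.169  0.024]
side [538 112  32  41 401] [552.1 129.3] [ 0.06  -0.774  0.024]
side [579 116  27  35 268] [594.5 128.9] [-0.06  -0.839  0.024]
side [563 136  20  17  92] [569.6 144.1] [-0.004 -0.71   0.024]
side [534 165  21  49 352] [545.  190.5] [ 0.017 -0.436  0.024]
side [574 166  23  49 252] [584.5 189.3] [-0.078 -0.492  0.024]
side [184 205  23  23 344] [195.4 217.8] [0.816 0.12  0.024]
side [511 208  33  23 165] [527.  219.1] [ 0.035 -0.29   0.024]
side [576 215  16  19 108] [584.3 224.2] [-0.099 -0.339  0.024]
side [553 219  22  14  81] [565.  226.4] [-0.057 -0.308  0.024]
side [517 238  54  45 566] [541.9 255.3] [-0.026 -0.174  0.024]
side [523 276  52  34 369] [550.5 293.5] [-0.067 -0.06   0.024]
side [461 289  20  18  89] [470.2 296. ] [0.089 0.033 0.024]
side [265 290  23  23 275] [276.2 300.5] [0.47  0.253 0.024]
side [158 315  21  17 145] [167.7 323.4] [0.644 0.42  0.024]
side [531 331  34  34 269] [549.7 349. ] [-0.094  0.092  0.024]
side [525 335  23  14  96] [536.5 342.3] [-0.067  0.088  0.024]
```

View pics/m.png

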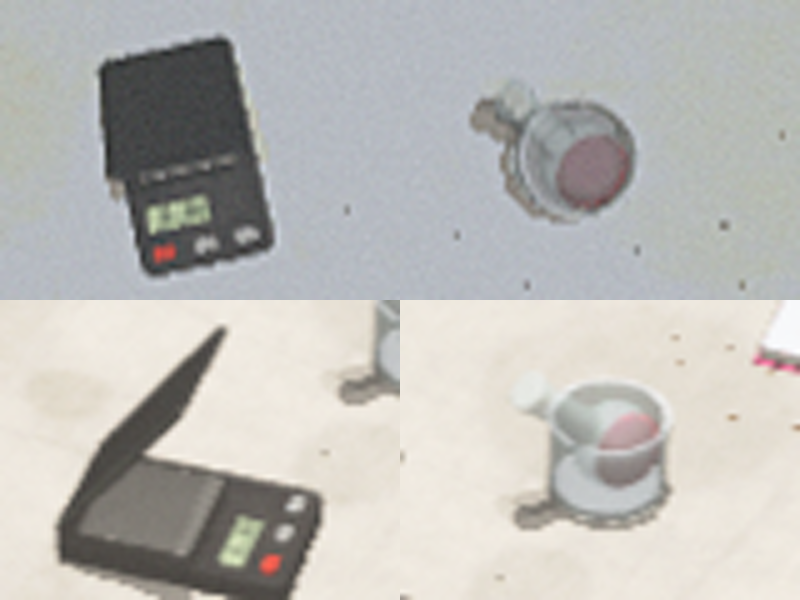

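The crops show the scale (front toward the robot, yawed about 0.2 rad), the cover half open, the ring at top-view pixel (209,245), and the flask bead at (353,229) leaning forward-left out of the beaker at (365,241).

Run:
```python
from h import *
P=lambda a,b,x0,y0:((a)/5+x0,(b)/5+y0)
fl=onz("top",*P(143,274,260,195),.012);fr=onz("top",*P(273,246,260,195),.012)
print("front",fl.round(3),fr.round(3),np.linalg.norm(fl-fr))
y=(fl-fr)[:2];y/=np.linalg.norm(y);x=np.array([y[1],-y[0]]);print("yaw",np.arctan2(x[1],x[0]),"pan",((fl+fr)[:2]/2+.088*x).round(4))
# side-camera check
for q in((140,155),(225,180),(190,255)):print("pancorner",onz("side",*P(*q,275,185),.015).round(3))
print("edge tops",[tri("top",P(*a,260,195),"side",P(*b,275,185)) for a,b in (((105,175),(222,330)),)])
print("bead",tri("top",P(113,97,330,210),"side",P(132,92,320,160)))
print("rim",onz("top",*P(177,158,330,210),.05).round(3),onz("side",*P(212,120,320,160),.05).round(3))
s=observe();print(s["eef_pos"],s["clock"])
```

```text
front [0.455 0.019 0.012] [ 0.47  -0.056  0.012] 0.07656248489645383
yaw 0.1877771053952305 pan [ 0.5489 -0.0024]
pancorner [ 0.569 -0.032  0.015]
pancorner [ 0.518 -0.036  0.015]
pancorner [0.506 0.023 0.015]
edge tops [(array([ 0.49929324,  0.03611025, -0.0238493 ]), np.float64(0.03324423128413508))]
bead (array([ 0.50566552, -0.16200168,  0.07768625]), np.float64(0.003401358449600431))
rim [ 0.473 -0.198  0.05 ] [ 0.469 -0.193  0.05 ]
[ 0.20675049 -0.61607908  0.40393498] 0.1
```

```bash
cat >> h.py <<'E'
def to(p,q=None,s=None):
    s=s or observe(); M=R.from_rotvec(s["eef_rot"]).as_matrix()
    d=M.T@(np.array(p)-(s["eef_pos"] if q is None else q)); print("tool mm",(d*1000).round(1),"units",(d/.04).round(2)); return d
def yaw():
    M=R.from_rotvec(observe()["eef_rot"]).as_matrix(); return np.arctan2(M[1,0],M[0,0])
E
python3 - <<'E'
from h import *
print(yaw()); a=[.45,-.4,.404]; to(a); to([.5,-.06,.42],a)
E
```

```text
0.32374450625225654
tool mm [ 2.994e+02 -1.275e+02  1.000e-01] units [ 7.48 -3.19  0.  ]
tool mm [ 155.6 -306.5  -15.6] units [ 3.89 -7.66 -0.39]
```

Request:
{"api": "send_rows", "payload": {"moves": [[[1, 0.94, -0.4, 0, 0], [1, 0.94, -0.4, 0, 0], [1, 0.94, -0.4, 0, 0], [1, 0.94, -0.4, 0, 0], [1, 0.94, -0.4, 0, 0], [1, 0.94, -0.4, 0, 0], [1, 0.94, -0.4, 0, 0], [1, 0.94, -0.4, 0, 0], [1, 0.43, -0.85, -0.04, 0], [1, 0.43, -0.85, -0.04, 0], [1, 0.43, -0.85, -0.04, 0], [1, 0.43, -0.85, -0.04, 0], [1, 0.43, -0.85, -0.04, 0], [1, 0.43, -0.85, -0.04, 0], [1, 0.43, -0.85, -0.04, 0], [1, 0.43, -0.85, -0.04, 0], [1, 0.43, -0.85, -0.04, 0], [1, 0, 0, 0, 0.65], [1, 0, 0, 0, 0.65], [1, 0, 0, 0, 0]]]}}

```text
clock: 2.1
eef_pos: [0.5005, -0.0596, 0.4189]
eef_rot: [-3.128, -0.293, 0.001]
wrist_force: [0.6, -0.5, 0.5]
gripper_width: 0.0871
grasp_force: 0.0
```

Run:
```python
from h import *
ci=camera_info("wrist");im=snapshot("wrist"); cv2.imwrite("pics/w1.png",im[...,::-1])
import json;json.dump({k:np.array(v).tolist() for k,v in ci.items()},open("w1.json","w"))
print(ci["fx"],ray("wrist",320,200),yaw(),observe()["eef_pos"],proj("wrist",[.549,-.002,.015]))
```

```text
331.1143468629758 (array([ 0.58197469, -0.04349657,  0.39891982]), array([-0.29460421, -0.05585252, -0.95398941])) 0.18902434707149957 [ 0.50054767 -0.05984286  0.41887005] (np.float64(278.4939312074288), np.float64(118.73326768137139))
```

View pics/w1.png

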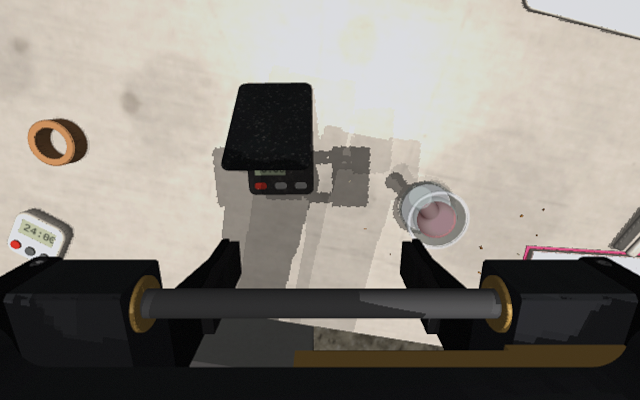

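The wrist view shows the scale square with the tool, its front corners at (249,193) and (314,193) and the cover's free edge at row 168. The ring is at (57,142) and the flask at (433,215). Next: close the fingers, lower in front of the cover edge and push it back.

Request:
{"api": "send_rows", "payload": {"moves": [[[0, -0.35, -0.6, 0, 0], [0, -0.35, -0.6, 0, 0], [0, 0, 0, 0.9, 0], [0, 0, 0, 0.9, 0], [0, 0, 0, 0.9, 0], [0, 0, 0, 0.85, 0], [0, 0, 0, 0, 0], [0, 0, 0, 0, 0]]], "newtons": 20}}

```text
clock: 2.95
eef_pos: [0.4643, -0.018, 0.2777]
eef_rot: [-3.127, -0.296, 0.001]
wrist_force: [0.7, 0.3, 0.7]
gripper_width: 0.0313
grasp_force: 0.0
```

Request:
{"api": "send_rows", "payload": {"moves": [[[0, 0.5, 0, 0, 0], [0, 0.5, 0, 0, 0], [0, 0.4, 0, 0, 0], [0, 0.4, 0, 0, 0], [0, 0.4, 0, 0, 0], [0, 0.4, 0, 0, 0], [0, 0.4, 0, 0, 0], [0, 0.3, 0, 0, 0], [0, 0, 0, 0, 0]]]}}

```text
clock: 3.85
eef_pos: [0.5954, 0.0069, 0.2788]
eef_rot: [-3.127, -0.295, -0.004]
wrist_force: [0.6, 0.0, 0.2]
gripper_width: 0.0004
grasp_force: 0.0
```

Run:
```python
from h import *
ci=camera_info("wrist")
t=snapshot("wrist");s=snapshot("side")
cv2.imwrite("pics/m2.png",np.vstack([t[:300],cv2.resize(s[160:280,240:496],(640,300))])[...,::-1]); print(observe()["eef_pos"],observe()["wrist_force"])
```

```text
[0.59397546 0.00669911 0.27802073] [ 0.28220101 -0.3096337   0.28254735]
```

View pics/m2.png

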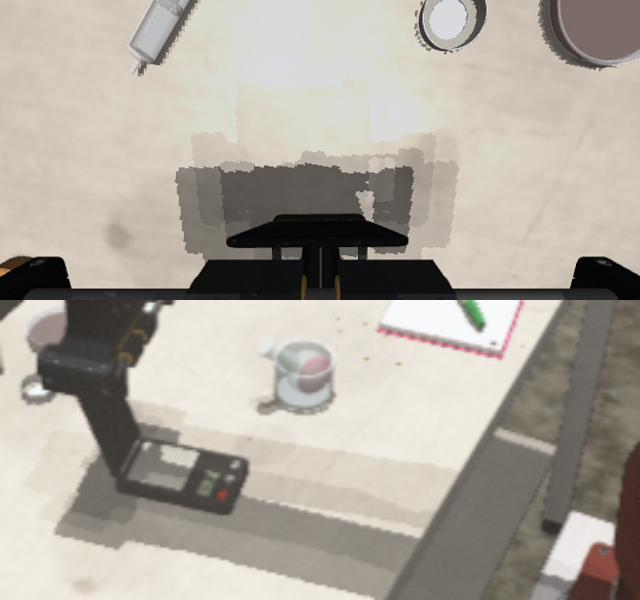

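The cover is past upright, with the plate fully visible. A bit more push, then back off for a clean measurement.

Request:
{"api": "send_rows", "payload": {"moves": [[[0, 0.12, 0, 0, 0], [0, 0.1, 0, 0, 0], [0, -0.7, 0, 0, 0], [0, -0.7, 0, -0.3, 0], [0.5, -0.7, 0, -0.9, 0], [1, -0.7, 0, -0.9, 0], [1, 0, 0, -0.9, 0], [1, 0, 0, 0, 0], [1, 0, 0, 0, 0]]]}}

```text
clock: 4.85
eef_pos: [0.4926, -0.0125, 0.3981]
eef_rot: [3.127, 0.294, 0.004]
wrist_force: [-0.1, -0.8, -0.9]
gripper_width: 0.0326
grasp_force: 0.0
```

Run:
```python
from h import *
import json
ci=camera_info("wrist");im=snapshot("wrist"); cv2.imwrite("pics/w2.png",im[...,::-1])
json.dump({k:np.array(v).tolist() for k,v in ci.items()},open("w2.json","w"))
print(yaw(),observe()["eef_pos"])
hsv=cv2.cvtColor(im,cv2.COLOR_RGB2HSV)
m=cv2.inRange(hsv,(5,90,60),(20,255,255));k,l,st,ce=cv2.connectedComponentsWithStats(m)
for i in range(1,k):
    if st[i,4]>200: print(st[i],ce[i],onz("wrist",*ce[i],.02))
```

```text
0.1875721026008791 [ 0.49244544 -0.01252008  0.39694333]
[  56  122   60   50 1529] [ 84.49378679 145.54480052] [0.47709569 0.24270386 0.02      ]
[237 276  14  56 291] [240.81786942 303.88659794] [0.31128523 0.05505869 0.02      ]
[394 276  10  56 285] [399.8        304.51578947] [ 0.34742908 -0.14113448  0.02      ]
[ 176  345  356   22 6294] [363.89593263 357.25548141] [ 0.25944491 -0.11522858  0.02      ]
```

View pics/w2.png

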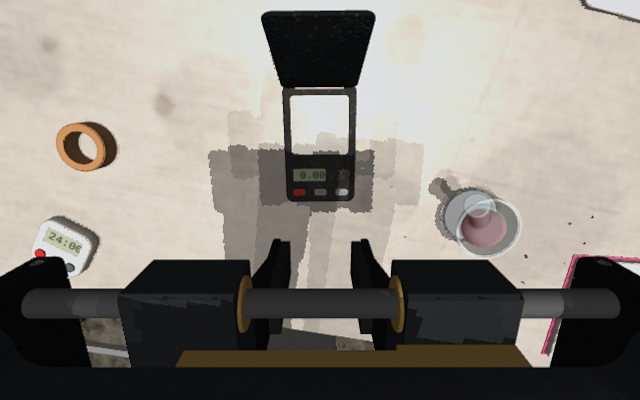

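Cover is back; the plate shows as a bright square at (289–353, 94–155), ring at (86,146), beaker rim about (486,223).

Run:
```python
from h import *
import json
ci=json.load(open("w2.json"));im=cv2.imread("pics/w2.png")
g=cv2.cvtColor(im,cv2.COLOR_BGR2GRAY);roi=np.zeros_like(g);roi[90:162,284:358]=g[90:162,284:358]
m=(roi>110).astype(np.uint8)
k,l,st,ce=cv2.connectedComponentsWithStats(m)
i=1+np.argmax([abs(0) if 0 else (st[j,4] if 284<st[j,0] and st[j,0]+st[j,2]<358 else 0) for j in range(1,k)])
c=np.argwhere(l==i)[:,::-1].astype(np.int32);r=cv2.minAreaRect(c);print(st[i],r)
W=np.array([onz("w",*p,.015,ci)[:2] for p in cv2.boxPoints(r)]);print(W,W.mean(0),[np.linalg.norm(W[j]-W[j-1]) for j in range(4)],[np.arctan2(*(W[j]-W[j-1])[::-1]) for j in range(4)])
# ring top: bounding ellipse of orange; outer top edge
hsv=cv2.cvtColor(im,cv2.COLOR_BGR2HSV)
m=cv2.inRange(hsv,(5,70,40),(22,255,255))[100:200,40:140]
cs,h=cv2.findContours(m,cv2.RETR_CCOMP,cv2.CHAIN_APPROX_NONE)
for c,hh in zip(cs,h[0]):
    if len(c)>25:
        e=cv2.fitEllipse(c);print(hh[3],e,onz("w",e[0][0]+40,e[0][1]+100,.024,ci),onz("w",e[0][0]+40,e[0][1]+100,.012,ci))
# predicted projections of ring at guess
for z in(0,.024):
  for d in((.026,0),(-.026,0),(0,.026),(0,-.026)): print(z,np.round(proj("w",[.475+d[0],.245+d[1],z],ci),1))
```

```text
[ 289   95   60   60 3396] ((318.5, 124.5), (59.0, 59.0), 90.0)
[[ 0.57001864  0.03559358]
 [ 0.58149233 -0.0250086 ]
 [ 0.52095525 -0.03805201]
 [ 0.50888362  0.02579919]] [ 5.45337461e-01 -4.16957811e-04] [np.float64(0.06191462240935421), np.float64(0.06167876390371299), np.float64(0.06192631533805147), np.float64(0.06498230574988746)] [np.float64(0.15885915970444342), np.float64(-1.3836829572676783), np.float64(-2.929375466246372), np.float64(1.7576497408024976)]
-1 ((45.54985809326172, 45.884944915771484), (48.24794387817383, 60.45894241333008), 100.14168548583984) [0.47881783 0.23952328 0.024     ] [0.47559028 0.24750804 0.012     ]
0 ((46.98418045043945, 46.01875686645508), (17.271495819091797, 29.507457733154297), 152.46141052246094) [0.4789563  0.23802675 0.024     ] [0.47573344 0.24596083 0.012     ]
0 [ 94.6 122.3]
0 [ 95.3 167.4]
0 [ 71.5 141. ]
0 [118.2 149.6]
0.024 [ 79.7 124. ]
0.024 [ 81.  171.9]
0.024 [ 55.3 143.9]
0.024 [105.2 153. ]
```

Run:
```python
from h import *
to([.4755,.2455,.25]);print(observe()["eef_pos"],yaw())
```

```text
tool mm [  31.4 -256.7  146.9] units [ 0.79 -6.42  3.67]
[ 0.49244544 -0.01252008  0.39694333] 0.1875721026008791
```

Request:
{"api": "send_rows", "payload": {"moves": [[[1, 0.1, -0.8, 0, 0], [1, 0.1, -0.8, 0.1, 0], [1, 0.1, -0.8, 0.5, 0], [1, 0.1, -0.8, 0.5, 0], [1, 0.1, -0.8, 0.5, 0], [1, 0.1, -0.8, 0.5, 0], [1, 0.1, -0.8, 0.5, 0], [1, 0.09, -0.82, 0.5, 0], [1, 0, 0, 0.57, 0], [1, 0, 0, 0, 0], [1, 0, 0, 0, 0]]]}}

```text
clock: 6.0
eef_pos: [0.4754, 0.2452, 0.2495]
eef_rot: [3.127, 0.294, -0.004]
wrist_force: [0.1, -0.7, 2.2]
gripper_width: 0.087
grasp_force: 0.0
```

Run:
```python
from h import *
im=snapshot("wrist"); 
hsv=cv2.cvtColor(im,cv2.COLOR_RGB2HSV)
m=cv2.inRange(hsv,(5,90,40),(22,255,255));k,l,st,ce=cv2.connectedComponentsWithStats(m)
for i in range(1,k):
    if st[i,4]>200: print(st[i],ce[i],onz("wrist",*ce[i],.02))
for z in(0,.024):
  for d in((.026,0),(-.026,0),(0,.026),(0,-.026)): print(z,np.round(proj("wrist",[.4755+d[0],.2455+d[1],z]),1))
to([.4755,.2455,.188]);print(observe()["eef_pos"],yaw())
```

```text
[   0  111   40  102 2866] [ 15.68667132 165.26692254] [0.47905243 0.44613436 0.02      ]
[ 282  180   76   80 3480] [319.54051724 220.62183908] [0.47781505 0.24661879 0.02      ]
[129 275  31  58 882] [140.66213152 303.65419501] [0.38878763 0.36448344 0.02      ]
[481 275  32  58 864] [499.78703704 303.75578704] [0.43784643 0.10336094 0.02      ]
[ 293  345  333   23 5912] [467.84235453 356.98545332] [0.38692242 0.11115193 0.02      ]
0 [327.2 180.5]
0 [314.2 245.6]
0 [285.7 207.9]
0 [354.8 220.1]
0.024 [328.  189.5]
0.024 [313.6 260.5]
0.024 [282.2 219.5]
0.024 [358.4 232.9]
tool mm [-0.3 -0.4 62.5] units [-0.01 -0.01  1.56]
[0.475918   0.24512784 0.2504851 ] 0.18678893424402396
```

Request:
{"api": "send_rows", "payload": {"moves": [[[1, 0, 0, 0.6, 0], [1, 0, 0, 0.5, 0], [1, 0, 0, 0.45, 0], [1, 0, 0, 0, 0], [0.4, 0, 0, 0, 0], [0.4, 0, 0, 0, 0], [0.4, 0, 0, 0, 0], [0.4, 0, 0, 0, 0], [0.4, 0, 0, 0, 0], [0.4, 0, 0, 0, 0]]], "newtons": 8}}

```text
clock: 7.05
eef_pos: [0.4757, 0.2457, 0.1886]
eef_rot: [-3.128, -0.294, -0.0]
wrist_force: [-0.6, 0.4, 0.8]
gripper_width: 0.0506
grasp_force: 8.0
```

Run:
```python
from h import *
s=observe();print(s["gripper_width"],s["grasp_force"]); p=s["eef_pos"].copy() if hasattr(s["eef_pos"],"copy") else s["eef_pos"]
to([.5455,-.0004,.26],[p[0],p[1],.26]);print(p,yaw())
```

```text
0.05060290642884126 8.000018142338376
tool mm [ 22.7 254.8  -0. ] units [ 0.57  6.37 -0.  ]
[0.4756717  0.24570831 0.18856561] 0.18764898058385038
```

Request:
{"api": "send_rows", "payload": {"moves": [[[0.4, 0, 0, -0.7, 0], [0.4, 0, 0, -0.8, 0], [0.4, 0.07, 0.79, 0, 0], [0.4, 0.07, 0.8, 0, 0], [0.4, 0.07, 0.8, 0, 0], [0.4, 0.07, 0.8, 0, 0], [0.4, 0.07, 0.8, 0, 0], [0.4, 0.07, 0.8, 0, 0], [0.4, 0.07, 0.8, 0, 0], [0.4, 0.08, 0.78, 0, 0], [0.4, 0, 0, 0, 0], [0.4, 0, 0, 0, 0]]]}}

```text
clock: 8.25
eef_pos: [0.5456, -0.001, 0.2482]
eef_rot: [-3.128, -0.292, 0.0]
wrist_force: [0.7, 0.0, 0.3]
gripper_width: 0.0505
grasp_force: 8.0
```

Run:
```python
from h import *
im=snapshot("wrist"); cv2.imwrite("pics/w3.png",im[...,::-1])
s=observe();p=np.array(s["eef_pos"]);print(p,yaw(),s["gripper_width"]);to([.5455,-.0004,.204])
print("ring expected px",[np.round(proj("wrist",p+[dx,dy,-.164]),0) for dx,dy in((0,0),)],"pan px",proj("wrist",[.5455,-.0004,.015]))
```

```text
[5.45377564e-01 1.90444707e-04 2.48262441e-01] 0.18788239896641004 0.05031914844143088
tool mm [ 0.   0.6 44.3] units [0.   0.02 1.11]
ring expected px [array([322., 274.])] pan px (np.float64(322.2075722920712), np.float64(222.2290159907543))
```

View pics/w3.png

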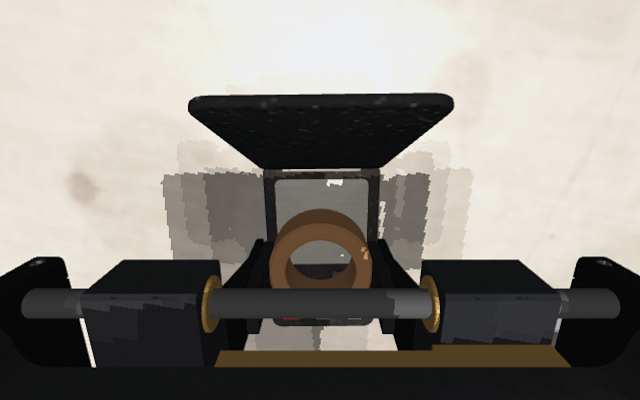

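The ring is held level and centred in column with the plate (271–377). Lower and release.

Request:
{"api": "send_rows", "payload": {"moves": [[[0.4, 0, 0.01, 0.5, 0], [0.4, 0, 0, 0.3, 0], [0.4, 0, 0, 0.15, 0], [0.4, 0, 0, 0.1, 0], [0.4, 0, 0, 0.05, 0], [0.4, 0, 0, 0, 0], [0.4, 0, 0, 0, 0]]]}}

```text
clock: 9.0
eef_pos: [0.5458, -0.0007, 0.2048]
eef_rot: [3.128, 0.294, 0.001]
wrist_force: [-0.4, 0.6, 0.6]
gripper_width: 0.0504
grasp_force: 8.0
```

Request:
{"api": "send_rows", "payload": {"moves": [[[0.8, 0, 0, 0, 0], [0.8, 0, 0, 0, 0], [0.9, 0, 0, 0, 0], [0.9, 0, 0, 0, 0], [0.9, 0, 0, 0, 0], [0.9, 0, 0, 0, 0], [0.9, 0, 0, 0, 0], [0.9, 0, 0, -0.5, 0], [0.9, 0, 0, -0.8, 0], [0.9, 0, 0, -0.8, 0], [0.9, -0.5, 0, -0.8, 0], [0.9, -0.9, 0, -0.8, 0], [0.9, 0, 0.9, -0.5, 0], [0.9, 0, 0.9, 0, 0], [1, 0, 0, 0, 0], [1, 0, 0, 0, 0]]]}}

```text
clock: 10.6
eef_pos: [0.5039, -0.0825, 0.3722]
eef_rot: [-3.128, -0.292, 0.0]
wrist_force: [-0.3, 0.6, -0.2]
gripper_width: 0.0849
grasp_force: 0.0
```

Run:
```python
from h import *
import json
ci=camera_info("wrist");im=snapshot("wrist"); cv2.imwrite("pics/w4.png",im[...,::-1])
json.dump({k:np.array(v).tolist() for k,v in ci.items()},open("w4.json","w"))
s=observe();print(s["eef_pos"],yaw(),s["clock"])
hsv=cv2.cvtColor(im,cv2.COLOR_RGB2HSV)
m=cv2.inRange(hsv,(5,90,40),(22,255,255));k,l,st,ce=cv2.connectedComponentsWithStats(m)
for i in range(1,k):
    if st[i,4]>200: print(st[i])
P=[proj("wrist",np.array([.5455,-.0004,z])+[.026*np.cos(a),.026*np.sin(a),0]) for z in(.015,.039) for a in np.linspace(0,6.28,40)]
print(np.min(P,0),np.max(P,0))
```

```text
[ 0.50392588 -0.08144271  0.37208138] 0.18771884730528515 10.65
[ 215   98   58   56 1652]
[133 275  31  58 871]
[478 275  30  58 860]
[ 289  345  336   22 6004]
[215.40325671  97.08100887] [275.02821642 154.4894788 ]
```

View pics/w4.png

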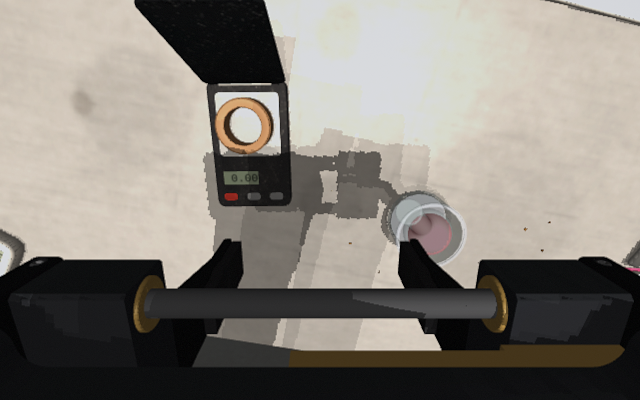

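The ring sits centred and free on the plate (bounding box 215–273 × 98–154 vs predicted 215–275 × 97–154). Next, turn so the fingers close in the flask's lean plane.

Request:
{"api": "send_rows", "payload": {"moves": [[[1, 0, 0, 0, 1], [1, 0, 0, 0, 1], [1, 0, 0, 0, 1], [1, 0, 0, 0, 1], [1, 0, 0, 0, 1], [1, 0, 0, 0, 1], [1, 0, 0, 0, 1], [1, 0, 0, 0, 1], [1, 0, 0, 0, 1], [1, 0, 0, 0, 0.45], [1, 0, 0, 0, 0]]]}}

```text
clock: 11.75
eef_pos: [0.504, -0.0805, 0.372]
eef_rot: [-2.893, 1.224, 0.001]
wrist_force: [-0.9, 0.4, 0.9]
gripper_width: 0.0868
grasp_force: 0.0
```

Run:
```python
from h import *
print(yaw(),observe()["eef_pos"]);to([.49,-.1775,.31])
```

```text
-0.8003143923199814 [ 0.50399328 -0.08047985  0.37199165]
tool mm [59.9 77.6 61.9] units [1.5  1.94 1.55]
```

Request:
{"api": "send_rows", "payload": {"moves": [[[1, 0.5, 0.65, 0, 0], [1, 0.5, 0.65, 0.55, 0], [1, 0.5, 0.64, 1, 0], [1, 0, 0, 0, 0], [1, 0, 0, 0, 0]]]}}

```text
clock: 12.25
eef_pos: [0.4898, -0.1778, 0.3105]
eef_rot: [-2.892, 1.225, 0.004]
wrist_force: [0.5, 0.1, 0.2]
gripper_width: 0.0875
grasp_force: 0.0
```

Run:
```python
from h import *
import json
ci=camera_info("wrist");im=snapshot("wrist");cv2.imwrite("pics/w5.png",im[...,::-1])
json.dump({k:np.array(v).tolist() for k,v in ci.items()},open("w5.json","w"))
s=observe();print(s["eef_pos"],yaw(),s["clock"])
u=np.array([np.cos(.77),np.sin(.77)]);b=np.array([.471,-.1955])
for nm,p,z in(("beaker c",b,.05),("bulb",b-.0034*u,.029),("bead",b+.053*u,.0856)): print(nm,np.round(proj("w",[*p,z],ci),0))
```

```text
[ 0.49047314 -0.177066    0.31158611] -0.7997891497826333 12.3
beaker c [354. 209.]
bulb [356. 200.]
bead [279. 226.]
```

View pics/w5.png

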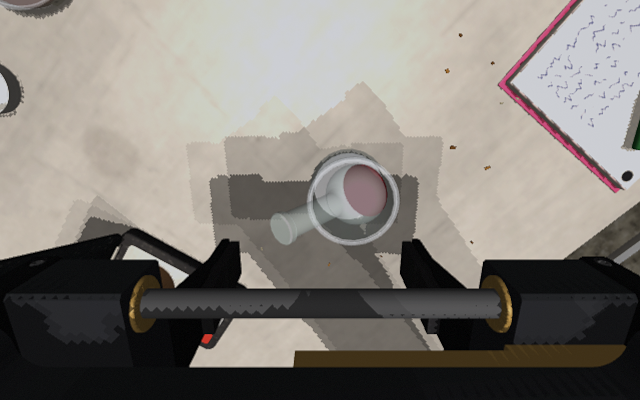

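Close view: beaker rim spans (307–399, ~155–246), bead is at (284,229), and the red bulb content sits at (365,192).

Run:
```python
from h import *
import json
ci=json.load(open("w5.json"))
for t in(154,157): 
    c=onz("w",353,(246+t)/2,.05,ci); print("rim",c.round(4))
bd=onz("w",284,229,.0856,ci);print("bead",bd.round(4),"az",np.arctan2(*(bd-c)[1::-1]),np.linalg.norm((bd-c)[:2]))
print("wid",np.linalg.norm(onz("w",307,200,.05,ci)-onz("w",399,200,.05,ci)))
for q in((307,200),(399,200),(353,246)):print(onz("w",*q,.05,ci).round(4))
# neck edges near rim: axis midpoint (320,213)?
n=onz("w",325,210,.029+.0297+.004,ci);print("neck",n.round(4),np.arctan2(*(bd-n)[1::-1]))
# side check of predicted
print([np.round(proj("side",p),1) for p in (c,bd)])
```

```text
rim [ 0.4765 -0.1999  0.05  ]
rim [ 0.4756 -0.199   0.05  ]
bead [ 0.5055 -0.1592  0.0856] az 0.9272574048155294 0.049809034916495465
wid 0.07004971941734
[ 0.5016 -0.1755  0.05  ]
[ 0.4513 -0.2242  0.05  ]
[ 0.4489 -0.1731  0.05  ]
neck [ 0.4894 -0.1823  0.0627] 0.9625593699729655
[array([361.2, 182.1]), array([345.4, 176.7])]
```

Request:
{"api": "send_rows", "payload": {"moves": [[[1, 0, 0, 0, -0.95], [1, 0, 0, 0, 0], [1, 0, 0, 0.4, 0], [1, 0, 0, 0.5, 0], [1, 0, 0, 0.5, 0], [1, 0, 0, 0.34, 0], [1, 0, 0, 0, 0]]]}}

```text
clock: 13.0
eef_pos: [0.4898, -0.1773, 0.2408]
eef_rot: [-2.949, 1.081, 0.004]
wrist_force: [-0.3, -0.3, -0.1]
gripper_width: 0.087
grasp_force: 0.0
```

Run:
```python
from h import *
im=snapshot("wrist");s=snapshot("side")
cv2.imwrite("pics/m6.png",np.vstack([im[:300],cv2.resize(s[130:230,280:493],(640,300))])[...,::-1])
s=observe();print(s["eef_pos"],yaw(),s["wrist_force"]);to([.473,-.198,.242])
```

```text
[ 0.49054235 -0.17774714  0.24261968] -0.7024968277259591 [0.76954771 0.12256083 0.66002056]
tool mm [-0.3 26.8  0.6] units [-0.01  0.67  0.02]
```

View pics/m6.png

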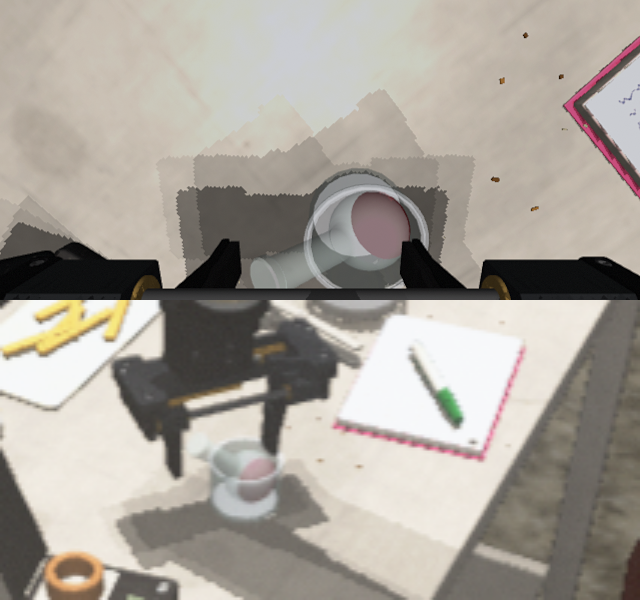

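The bead at (268,272) sits between the fingers (inner faces at columns 239/401) on the grasp row. Sweep it upright, then close slowly.

Request:
{"api": "send_rows", "payload": {"moves": [[[1, 0, 0.11, 0, 0], [1, 0, 0.11, 0, 0], [1, 0, 0.11, 0, 0], [1, 0, 0.11, 0, 0], [1, 0, 0.11, 0, 0], [1, 0, 0.1, 0, 0], [0.92, 0, 0, 0, 0], [0.84, 0, 0, 0, 0], [0.76, 0, 0, 0, 0], [0.68, 0, 0, 0, 0], [0.62, 0, 0, 0, 0], [0.56, 0, 0, 0, 0], [0.5, 0, 0, 0, 0], [0.46, 0, 0, 0, 0], [0.42, 0, 0, 0, 0], [0.42, 0, 0, 0, 0]]], "newtons": 8}}

```text
clock: 14.7
eef_pos: [0.4734, -0.1979, 0.2422]
eef_rot: [-2.95, 1.081, -0.001]
wrist_force: [0.6, 2.0, 4.2]
gripper_width: 0.0439
grasp_force: 7.3
```

Run:
```python
from h import *
im=snapshot("wrist");s=snapshot("side")
cv2.imwrite("pics/m7.png",np.vstack([im[:300],cv2.resize(s[130:230,280:493],(640,300))])[...,::-1])
s=observe();print(s["eef_pos"],yaw(),s["gripper_width"],s["grasp_force"],s["wrist_force"])
```

```text
[ 0.4734257  -0.19790408  0.24209842] -0.7023961588205039 0.043974080148226284 7.399717593798414 [0.71196597 3.15869549 4.20560479]
```

View pics/m7.png

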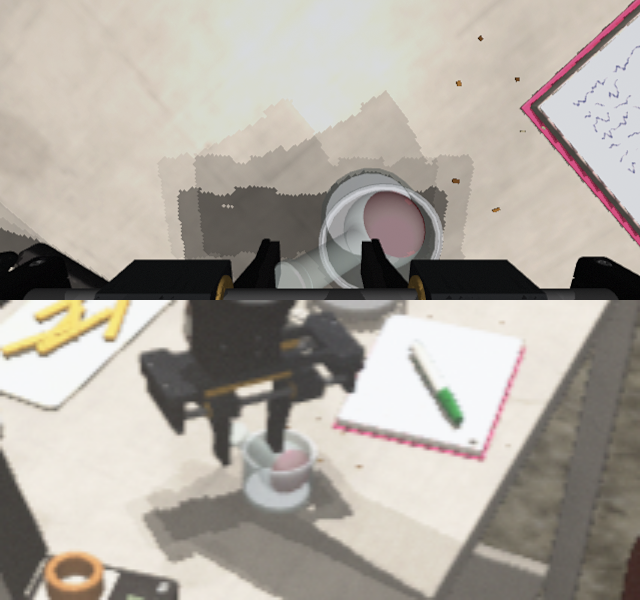

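The fingers jammed on the 45° line (44 mm, 7 N) and only slid the beaker about 3 cm. New approach: release, grip the neck lightly from the sides and swing the grip in an arc so that the flask pivots upright.

Request:
{"api": "send_rows", "payload": {"moves": [[[0.54, 0, 0, 0, 0], [0.6, 0, 0, 0, 0], [0.7, 0, 0, 0, 0], [0.85, 0, 0, 0, 0], [1, 0, 0, 0, 0], [1, 0, 0, -0.4, 0], [1, 0, 0, -0.7, 0], [1, 0, 0, -0.9, 0], [1, -0.5, -0.3, -0.7, 0], [1, -0.5, 0, 0, 0], [1, -0.3, 0, 0, 0], [1, 0, 0, 0, 0]]]}}

```text
clock: 16.0
eef_pos: [0.4404, -0.1546, 0.3496]
eef_rot: [2.949, -1.08, -0.001]
wrist_force: [-0.7, 0.8, -0.1]
gripper_width: 0.0871
grasp_force: 0.0
```

Run:
```python
from h import *
import json
ci=camera_info("wrist");im=snapshot("wrist");s=snapshot("side")
json.dump({k:np.array(v).tolist() for k,v in ci.items()},open("w8.json","w"))
cv2.imwrite("pics/m8.png",np.hstack([cv2.resize(im[40:265,240:540],(800,600))])[...,::-1])
cv2.imwrite("pics/s8.png",s[...,::-1])
print(observe()["eef_pos"],yaw())
```

```text
[ 0.44125815 -0.15570187  0.34944102] -0.7029972105041864
```

View pics/m8.png

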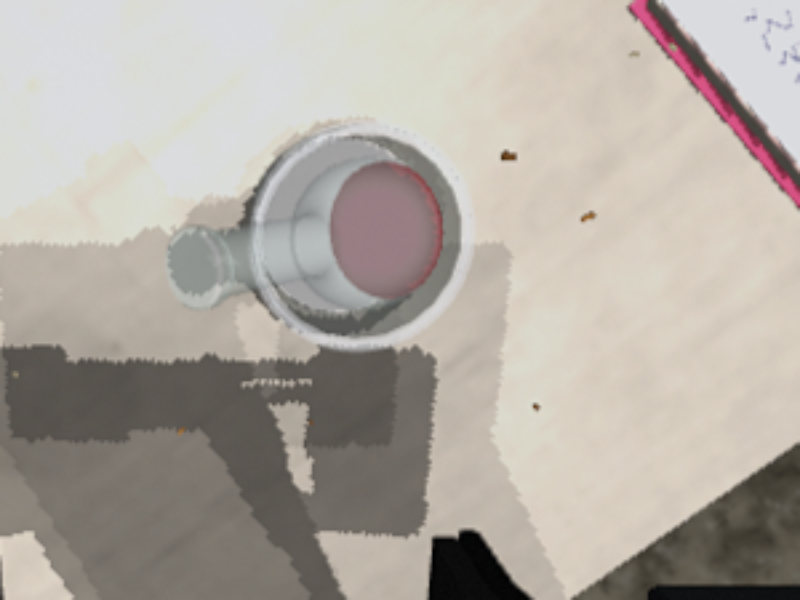

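Clear view: rim centre at crop (362,236) → image (376,128.5), bead at crop (203,265) → (316,139.4), flask still leaning about 45°.

Run:
```python
from h import *
import json
ci=json.load(open("w8.json"));f=lambda x,y,z:onz("w",240+x/2.6667,40+y/2.6667,z,ci)
c=f(362.5,236,.05);bd=f(203,265,.0856);print("rim",c.round(4),"bead",bd.round(4),np.linalg.norm((bd-c)[:2]))
print("rim dia",np.linalg.norm(f(252,236,.05)-f(473,236,.05)),np.linalg.norm(f(362,122,.05)-f(362,350,.05)))
az=np.arctan2(*(bd-c)[1::-1]);print("az",az)
u=np.array([np.cos(az),np.sin(az)]);print("neck mid px pred",(np.array(proj("w",[*(bd[:2]-.024*0.707*u),.0856-.017],ci))-[240,40])*2.6667)
print("bulb pred",(np.array(proj("w",[*(bd[:2]-.0566*u),.029],ci))-[240,40])*2.6667)
g=bd[:2]-(.080-.056)*.707*u;print("grip",g,"yaw",yaw(), "radius",np.hypot(*g))
print("turn units for yaw=az",-(az-yaw())*180/np.pi/6)
print(observe()["qpos"])
```

```text
rim [ 0.4539 -0.2266  0.05  ] bead [ 0.4822 -0.1862  0.0856] 0.049416909958805565
rim dia 0.06868489278926782 0.06969061727006357
az 0.9600232368618221
neck mid px pred [261.52636665 252.34491374]
bulb pred [373.85297632 228.09594282]
grip [ 0.47251607 -0.20006342] yaw -0.7029972105041864 radius 0.5131245496081603
turn units for yaw=az -15.880675479671725
[ 0.62081611  0.02261563 -0.37874417  1.94731886  0.00932663  1.17390513
 -2.03524429]
```

Request:
{"api": "send_rows", "payload": {"moves": [[[0.5, 0, 0, 0, -1], [0.5, 0, 0, 0, -1], [0.5, 0, 0, 0, -1], [0.5, 0, 0, 0, -1], [0.5, 0, 0, 0, -1], [0.5, 0, 0, 0, -1], [0.5, 0, 0, 0, -1], [0.5, 0, 0, 0, -1], [0.5, 0, 0, 0, -1], [0.5, 0, 0, 0, -1], [0.5, 0, 0, 0, -1], [0.5, 0, 0, 0, -1], [0.5, 0, 0, 0, -1], [0.5, 0, 0, 0, -1], [0.5, 0, 0, 0, -1], [0.5, 0, 0, 0, -0.9], [0.5, 0, 0, 0, 0]]]}}

```text
clock: 17.8
eef_pos: [0.4417, -0.1559, 0.3493]
eef_rot: [-2.783, -1.455, 0.001]
wrist_force: [0.2, 0.4, 0.5]
gripper_width: 0.0436
grasp_force: 0.0
```

Run:
```python
from h import *
print(yaw(),observe()["eef_pos"]);to([.4725,-.2,.3]);to([.4725,-.2,.2365])
```

```text
0.9632160956542719 [ 0.4416635  -0.15593711  0.34928991]
tool mm [-18.6  50.5  49.2] units [-0.46  1.26  1.23]
tool mm [-18.6  50.6 112.7] units [-0.46  1.27  2.82]
```

Request:
{"api": "send_rows", "payload": {"moves": [[[0.5, -0.16, 0.42, 0, 0], [0.5, -0.15, 0.42, 0.3, 0], [0.5, -0.15, 0.42, 0.6, 0], [0.5, 0, 0, 0.6, 0], [0.5, 0, 0, 0.6, 0], [0.5, 0, 0, 0.5, 0], [0.5, 0, 0, 0.22, 0], [0.4, 0, 0, 0, 0], [0.34, 0, 0, 0, 0], [0.28, 0, 0, 0, 0], [0.22, 0, 0, 0, 0], [0.15, 0, 0, 0, 0], [0.15, 0, 0, 0, 0], [0.15, 0, 0, 0, 0]]], "newtons": 3}}

```text
clock: 19.2
eef_pos: [0.4725, -0.199, 0.2376]
eef_rot: [2.784, 1.454, 0.001]
wrist_force: [0.6, 1.4, 2.8]
gripper_width: 0.0189
grasp_force: 3.0
```

Run:
```python
from h import *
print(yaw(),observe()["eef_pos"],observe()["gripper_width"]);to([.4725,-.2,.2365])
```

```text
0.9625649852975893 [ 0.47246918 -0.19901592  0.23759434] 0.018865812273340787
tool mm [-0.8  0.6  1.1] units [-0.02  0.01  0.03]
```

Neck is held at 18.9 mm, 3 N. Now the arc.

Request:
{"api": "send_rows", "payload": {"moves": [[[0.15, -0.07, 0, -0.065, 0], [0.15, -0.07, 0, -0.065, 0], [0.15, -0.075, 0, -0.055, 0], [0.15, -0.075, 0, -0.055, 0], [0.15, -0.08, 0, -0.045, 0], [0.15, -0.085, 0, -0.045, 0], [0.15, -0.085, 0, -0.035, 0], [0.15, -0.085, 0, -0.035, 0], [0.15, -0.09, 0, -0.02, 0], [0.15, -0.09, 0, -0.02, 0], [0.15, -0.09, 0, -0.01, 0], [0.15, -0.09, 0, -0.01, 0], [0.15, 0, 0, 0, 0], [0.15, 0, 0, 0, 0]]]}}

```text
clock: 20.6
eef_pos: [0.4497, -0.2315, 0.2556]
eef_rot: [2.785, 1.454, -0.0]
wrist_force: [-0.5, -0.2, -0.8]
gripper_width: 0.0189
grasp_force: 3.1
```

Run:
```python
from h import *
import json
ci=camera_info("wrist");im=snapshot("wrist");s=snapshot("side");t=snapshot("top")
cv2.imwrite("pics/m9.png",np.vstack([im[150:300],cv2.resize(s[130:230,310:523],(640,300))])[...,::-1])
s=observe();print(s["eef_pos"],yaw(),s["gripper_width"],s["wrist_force"])
```

```text
[ 0.4497779  -0.23129342  0.25554347] 0.9627884721380586 0.018930604654277036 [ 0.13148735  0.48174199 -0.09219428]
```

View pics/m9.png

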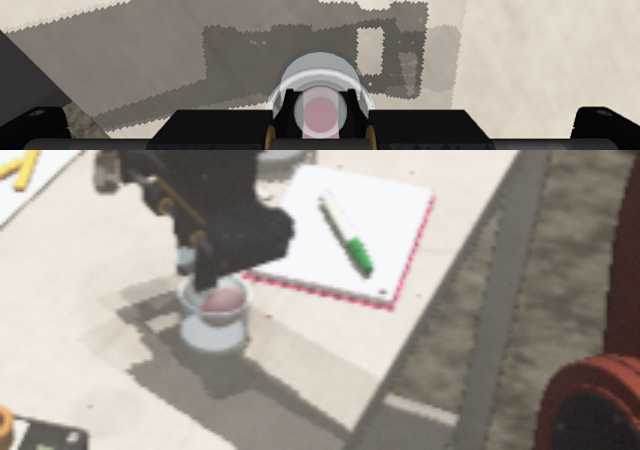

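The flask has turned but still leans somewhat. I'm past the picture-viewing limit of 10 (13 so far), so from here I measure numerically, without viewing: the red cake against the known grip point.

```bash
cat >> h.py <<'E'
def red(n,around,rad):
    ci=camera_info(n);im=snapshot(n);h=cv2.cvtColor(im,cv2.COLOR_RGB2LAB).astype(int)
    m=((h[...,1]-128>8)&(h[...,1]-128>(h[...,2]-128)*1.3)).astype(np.uint8)
    u,v=proj(n,around,ci);k=np.zeros_like(m);cv2.circle(k,(int(u),int(v)),rad,1,-1);m&=k
    q=np.argwhere(m)[:,::-1]
    return (q.mean(0),len(q),q.min(0),q.max(0),ci) if len(q) else None
def tilt():
    s=observe();p=np.array(s["eef_pos"]);M=R.from_rotvec(s["eef_rot"]).as_matrix();g=p+M[:,2]*.164
    a=p-[0,0,.225]; o=[]
    for n,r in(("side",25),("wrist",70),("top",20)):
        q=red(n,a,r)
        if q is None: print(n,"none");continue
        print(n,q[0].round(1),q[1],q[2],q[3]); o.append(ray(n,*q[0],q[4]))
    for i,j in((0,1),(0,2)):
        if j>=len(o): break
        (o1,d1),(o2,d2)=o[i],o[j];t=np.linalg.lstsq(np.c_[d1,-d2],o2-o1,rcond=None)[0];A,B=o1+t[0]*d1,o2+t[1]*d2;c=(A+B)/2
        d=M.T@(g-c);print("cake",c.round(4),"gap",np.linalg.norm(A-B).round(4),"grip-cake tool",d.round(4),"tilt x,y deg",np.degrees([np.arctan2(d[0],-d[2]),np.arctan2(d[1],-d[2])]).round(1))
E
python3 -c "
from h import *
tilt()"
```

```text
side [385.6 178.4] 98 [378 170] [397 183]
wrist [320.2 267.8] 953 [302 249] [338 288]
top [392.  252.5] 32 [385 242] [396 265]
cake [ 0.4301 -0.2571  0.0365] gap 0.01 grip-cake tool [ 0.0324  0.0014 -0.055 ] tilt x,y deg [30.5  1.5]
cake [ 0.4377 -0.2784  0.0224] gap 0.007 grip-cake tool [ 0.0456 -0.017  -0.0691] tilt x,y deg [ 33.4 -13.8]
```

Flask is tilted ~30° in the grip; the beaker slides along, so it can't provide the reaction. The scale is fixed, so I'll carry the flask to its left side and nudge the bulb against the scale's edge to turn it upright in the light grip.

Request:
{"api": "send_rows", "payload": {"moves": [[[0.15, 0, 0, -0.2, 0], [0.15, 0, 0, -0.3, 0], [0.15, 0, 0, -0.4, 0], [0.15, 0, 0, -0.5, 0], [0.15, 0, 0, -0.5, 0], [0.15, 0, 0, -0.4, 0], [0.15, 0, 0, -0.3, 0], [0.15, 0, 0, 0, -0.5], [0.15, 0, 0, 0, -0.8], [0.15, 0, 0, 0, -0.9], [0.15, 0, 0, 0, -0.9], [0.15, 0, 0, 0, -0.9], [0.15, 0, 0, 0, -0.9], [0.15, 0, 0, 0, -0.9], [0.15, 0, 0, 0, -0.9], [0.15, 0, 0, 0, -0.6], [0.15, 0, 0, 0, -0.3], [0.15, 0, 0, 0, 0], [0.15, 0, 0, 0, 0]]], "newtons": 3}}

```text
clock: 22.8
eef_pos: [0.4497, -0.2314, 0.3599]
eef_rot: [2.005, 2.419, 0.0]
wrist_force: [-0.0, 0.9, -0.2]
gripper_width: 0.0189
grasp_force: 3.1
```

```bash
cat >> h.py <<'E'
PAN=np.array([.5455,-.0004]);YA=.19
def pw(x,y,z): c,s=np.cos(YA),np.sin(YA); return np.array([PAN[0]+c*x-s*y,PAN[1]+s*x+c*y,z])
E
python3 -c "
from h import *
print(yaw(),observe()['eef_pos'],observe()['gripper_width']);tilt();to(pw(-.04,.11,.34));to(pw(-.04,.11,.241))"
```

```text
1.7574003075028792 [ 0.44968249 -0.23137829  0.35988122] 0.018886987266526656
side [379.2 149.9] 182 [372 142] [392 172]
wrist [320.2 267.8] 957 [302 249] [338 288]
top [391. 267.] 1 [391 267] [391 267]
cake [ 0.4554 -0.2661  0.1254] gap 0.0011 grip-cake tool [ 0.0351  0.0009 -0.0705] tilt x,y deg [26.5  0.7]
cake [ 0.4243 -0.2374  0.1555] gap 0.0354 grip-cake tool [ 0.0012  0.0261 -0.0404] tilt x,y deg [ 1.7 32.9]
tool mm [319.   96.7  19.7] units [7.98 2.42 0.49]
tool mm [319.   96.7 118.7] units [7.98 2.42 2.97]
```

Request:
{"api": "send_rows", "payload": {"moves": [[[0.15, 0.3, 0.1, 0, 0], [0.15, 0.6, 0.18, 0, 0], [0.15, 0.8, 0.24, 0, 0], [0.15, 0.8, 0.24, 0, 0], [0.15, 0.8, 0.24, 0, 0], [0.15, 0.8, 0.24, 0, 0], [0.15, 0.8, 0.24, 0, 0], [0.15, 0.8, 0.24, 0, 0], [0.15, 0.8, 0.24, 0, 0], [0.15, 0.7, 0.22, 0, 0], [0.15, 0.5, 0.16, 0.2, 0], [0.15, 0.28, 0.08, 0.4, 0], [0.15, 0, 0, 0.5, 0], [0.15, 0, 0, 0.5, 0], [0.15, 0, 0, 0.5, 0], [0.15, 0, 0, 0.4, 0], [0.15, 0, 0, 0.25, 0], [0.15, 0, 0, 0.1, 0], [0.15, 0, 0, 0, 0], [0.15, 0, 0, 0, 0]]]}}

```text
clock: 24.95
eef_pos: [0.4855, 0.1005, 0.2463]
eef_rot: [2.003, 2.419, 0.001]
wrist_force: [-0.3, 0.5, -1.0]
gripper_width: 0.019
grasp_force: 3.1
```

```bash
python3 -c "
from h import *
print(yaw(),observe()['eef_pos'],observe()['gripper_width']);tilt();to(pw(-.04,.0854,.246))"
```

```text
1.7584669800227455 [0.48552487 0.10050351 0.2462553 ] 0.019017053513615552
side [309.  249.8] 183 [301 241] [317 257]
wrist [320.1 267.8] 963 [302 249] [338 288]
top [254.7 240.9] 294 [239 223] [277 258]
cake [0.4928 0.0649 0.008 ] gap 0.0019 grip-cake tool [ 0.0364 -0.0003 -0.0742] tilt x,y deg [26.1 -0.2]
cake [0.4763 0.1061 0.0528] gap 0.0142 grip-cake tool [-0.0072  0.0082 -0.0295] tilt x,y deg [-13.7  15.6]
tool mm [-24.8  -0.1   0.3] units [-0.62 -0.    0.01]
```

Request:
{"api": "send_rows", "payload": {"moves": [[[0.15, -0.15, 0, 0, 0], [0.15, -0.15, 0, 0, 0], [0.15, -0.15, 0, 0, 0], [0.15, -0.15, 0, 0, 0], [0.15, -0.07, 0, -0.025, 0], [0.15, -0.07, 0, -0.025, 0], [0.15, -0.07, 0, -0.02, 0], [0.15, -0.07, 0, -0.02, 0], [0.15, -0.07, 0, -0.015, 0], [0.15, -0.07, 0, -0.015, 0], [0.15, 0, 0, 0, 0]]]}}

```text
clock: 26.2
eef_pos: [0.4931, 0.0599, 0.2506]
eef_rot: [2.004, 2.419, 0.0]
wrist_force: [-1.0, 1.8, 3.8]
gripper_width: 0.0193
grasp_force: 3.0
```

```bash
python3 -c "
from h import *
print(observe()['eef_pos'],observe()['gripper_width'],observe()['wrist_force']);tilt();to(pw(-.04,.057,.2515))"
```

```text
[0.49308649 0.0598969  0.25059697] 0.019296777500798522 [-1.03173724  1.79579036  3.8270915 ]
side [313.9 241. ] 216 [305 233] [331 248]
wrist [319.8 239.9] 1827 [289 216] [350 281]
top [266.7 238. ] 553 [254 217] [291 255]
cake [0.4923 0.0474 0.0221] gap 0.0063 grip-cake tool [ 0.0121  0.0032 -0.0644] tilt x,y deg [10.6  2.8]
cake [0.4828 0.0727 0.051 ] gap 0.0159 grip-cake tool [-0.0145  0.0078 -0.0356] tilt x,y deg [-22.1  12.4]
tool mm [-12.4   0.2  -1.1] units [-0.31  0.01 -0.03]
```

Request:
{"api": "send_rows", "payload": {"moves": [[[0.15, 0, 0, -0.03, 0], [0.15, -0.06, 0, -0.01, 0], [0.15, -0.06, 0, -0.01, 0], [0.15, -0.06, 0, 0, 0], [0.15, -0.06, 0, 0, 0], [0.15, 0, 0, 0, 0]]]}}

```text
clock: 26.95
eef_pos: [0.4948, 0.0503, 0.2525]
eef_rot: [2.004, 2.419, 0.0]
wrist_force: [0.1, 1.2, 3.3]
gripper_width: 0.0187
grasp_force: 3.0
```

Run:
```python
s=open('h.py').read()
s=s.replace("    q=np.argwhere(m)[:,::-1]\n","    k,l,st,_=cv2.connectedComponentsWithStats(m)\n    if k<2: return None\n    q=np.argwhere(l==1+np.argmax(st[1:,4]))[:,::-1]\n")
open('h.py','w').write(s)
from h import *
print(observe()['eef_pos'],observe()['gripper_width'],observe()['wrist_force']);tilt()
```

```text
[0.49484154 0.05030962 0.2524641 ] 0.01868239439814675 [0.06770303 1.23856325 3.2860114 ]
side [313.  240.3] 204 [305 233] [321 247]
wrist [319.5 223.7] 1867 [287 204] [352 241]
top [269.  238.1] 576 [256 217] [284 255]
cake [0.4914 0.0523 0.0296] gap 0.0053 grip-cake tool [-0.0026  0.003  -0.0588] tilt x,y deg [-2.5  3. ]
cake [0.4849 0.0679 0.0478] gap 0.0103 grip-cake tool [-0.0192  0.0065 -0.0406] tilt x,y deg [-25.2   9.1]
```

Roughly upright now. Lift, and check the tilt from side-view columns at two yaws 90° apart.

Request:
{"api": "send_rows", "payload": {"moves": [[[0.15, 0.1, 0, -0.1, 0], [0.15, 0.15, 0, -0.3, 0], [0.15, 0, 0, -0.5, 0], [0.15, 0, 0, -0.6, 0], [0.15, 0, 0, -0.5, 0], [0.15, 0, 0, -0.25, 0], [0.15, 0, 0, 0, 0], [0.15, 0, 0, 0, 0]]]}}

```text
clock: 27.9
eef_pos: [0.4925, 0.0606, 0.3419]
eef_rot: [-2.003, -2.42, 0.001]
wrist_force: [0.1, -1.1, -1.5]
gripper_width: 0.0186
grasp_force: 3.0
```

```bash
cat >> h.py <<'E'
def lat():
    s=observe();p=np.array(s["eef_pos"]);M=R.from_rotvec(s["eef_rot"]).as_matrix();g=p+M[:,2]*.164
    q=red("side",g-[0,0,.065],22);ci=q[4]
    V=np.array(ci["view"]);r=V[0,:3]; b=g-[0,0,.068]; z=(V@np.append(b,1))[2]
    off=(q[0][0]-proj("side",b,ci)[0])*z/ci["fx"]
    print("side px",q[0].round(1),q[1],"bbox",q[2],q[3],"lateral mm",round(off*1000,1),"axes comps",(M.T@r).round(2),"deg",np.degrees(np.arctan2(off,.068)).round(1))
E
python3 -c "
from h import *
print(observe()['eef_pos'],observe()['gripper_width'],observe()['wrist_force']);tilt();lat()"
```

```text
[0.49253804 0.06059698 0.34186833] 0.01864363936971211 [ 0.09403175 -1.13640102 -1.47774525]
side [310.6 216.7] 214 [302 209] [319 224]
wrist [319.  223.9] 1909 [284 204] [352 241]
top [260.4 238.3] 198 [254 219] [268 255]
cake [0.4887 0.0628 0.1195] gap 0.0042 grip-cake tool [-0.0029  0.0032 -0.0584] tilt x,y deg [-2.9  3.1]
cake [0.483  0.0785 0.1357] gap 0.0107 grip-cake tool [-0.0194  0.0059 -0.0422] tilt x,y deg [-24.6   8. ]
side px [310.7 216.9] 213 bbox [302 209] [319 224] lateral mm 3.8 axes comps [-0.32 -0.95  0.02] deg 3.2
```

Request:
{"api": "send_rows", "payload": {"moves": [[[0.15, 0, 0, 0, 0.5], [0.15, 0, 0, 0, 0.8], [0.15, 0, 0, 0, 0.9], [0.15, 0, 0, 0, 0.9], [0.15, 0, 0, 0, 0.9], [0.15, 0, 0, 0, 0.9], [0.15, 0, 0, 0, 0.9], [0.15, 0, 0, 0, 0.9], [0.15, 0, 0, 0, 0.9], [0.15, 0, 0, 0, 0.9], [0.15, 0, 0, 0, 0.9], [0.15, 0, 0, 0, 0.9], [0.15, 0, 0, 0, 0.9], [0.15, 0, 0, 0, 0.9], [0.15, 0, 0, 0, 0.9], [0.15, 0, 0, 0, 0.9], [0.15, 0, 0, 0, 0.9], [0.15, 0, 0, 0, 0.2], [0.15, 0, 0, 0, 0], [0.15, 0, 0, 0, 0]]]}}

```text
clock: 30.1
eef_pos: [0.4928, 0.0606, 0.3421]
eef_rot: [-3.127, -0.298, 0.001]
wrist_force: [0.4, -0.2, -1.0]
gripper_width: 0.0189
grasp_force: 3.0
```

```bash
python3 -c "
from h import *
print(observe()['eef_pos'],yaw(),observe()['gripper_width']);tilt();lat()"
```

```text
[0.49276821 0.06055969 0.34213162] 0.18980450097572724 0.01890937326178269
side [313.1 221.2] 125 [305 216] [321 226]
wrist [319.7 223.7] 1869 [287 204] [352 242]
top [257.9 237.7] 316 [249 218] [266 255]
cake [0.486  0.0584 0.1013] gap 0.0066 grip-cake tool [ 0.0069 -0.0009 -0.0768] tilt x,y deg [ 5.1 -0.6]
cake [0.4798 0.0836 0.1274] gap 0.0215 grip-cake tool [ 0.0084  0.025  -0.0508] tilt x,y deg [ 9.4 26.2]
side px [312.7 221.5] 118 bbox [304 216] [320 226] lateral mm 9.2 axes comps [-0.95  0.32  0.02] deg 7.7
```

```bash
cat >> h.py <<'E'
def mask(n,around,rad):
    ci=camera_info(n);im=snapshot(n);h=cv2.cvtColor(im,cv2.COLOR_RGB2LAB).astype(int)
    m=((h[...,1]-128>8)&(h[...,1]-128>(h[...,2]-128)*1.3)).astype(np.uint8)
    u,v=proj(n,around,ci);k=np.zeros_like(m);cv2.circle(k,(int(u),int(v)),rad,1,-1);m&=k
    k,l,st,_=cv2.connectedComponentsWithStats(m);return (l==1+np.argmax(st[1:,4])),ci
def circ(p):
    A=np.c_[2*p,np.ones(len(p))];x=np.linalg.lstsq(A,(p**2).sum(1),rcond=None)[0];return x[:2],np.sqrt(x[2]+x[0]**2+x[1]**2)
E
python3 - <<'E'
from h import *
s=observe();p=np.array(s["eef_pos"]);a=p-[0,0,.225]
m,ci=mask("wrist",a,70)
rows=[(r,np.where(m[r])[0].min(),np.where(m[r])[0].max(),m[r].sum()) for r in range(m.shape[0]) if m[r].any()];print([tuple(map(int,x)) for x in rows][::3])
up=np.array([[c,r] for r,a1,b1,_ in rows if r<222 for c in(a1,b1)],float);print("wrist",circ(up))
c,rad=circ(up);o,d=ray("wrist",*c,ci);M=R.from_rotvec(s["eef_rot"]).as_matrix()
for dz in(.0565,.0595,.0625):
    P=o+d*((p[2]-.164-dz)-o[2])/d[2];print("bulb-g tool",(M.T@(P-(p+M[:,2]*.164))).round(4),"radius m",rad/ci["fx"]*np.linalg.norm(P-o))
m,ci=mask("side",a,22);print([(r,*map(int,np.where(m[r])[0][[0,-1]])) for r in range(m.shape[0]) if m[r].any()])
E
```

```text
[(204, 313, 326, 14), (207, 305, 335, 31), (210, 301, 339, 39), (213, 297, 343, 47), (216, 294, 345, 52), (219, 292, 347, 56), (222, 291, 349, 59), (225, 289, 350, 62), (228, 288, 351, 64), (231, 288, 352, 65), (234, 287, 352, 66), (237, 287, 352, 53), (240, 294, 345, 22)]
wrist (array([319.73941412, 235.27946639]), np.float64(31.89164818512308))
bulb-g tool [-0.0042 -0.001   0.0565] radius m 0.021065262020358348
bulb-g tool [-0.0055 -0.001   0.0595] radius m 0.021380354080297287
bulb-g tool [-0.0068 -0.001   0.0625] radius m 0.021695446140236222
[(215, 318, 318), (216, 318, 318), (217, 317, 320), (218, 308, 320), (219, 306, 320), (220, 305, 320), (221, 304, 320), (222, 305, 319), (223, 305, 318), (224, 306, 317), (225, 307, 316), (226, 309, 314)]
```

Two methods agree the flask still leans about 8–10° toward tool +x. One more nudge, this time checking the bulb circle in the wrist view.

Request:
{"api": "send_rows", "payload": {"moves": [[[0.15, 0, 0, 0, -0.5], [0.15, 0, 0, 0, -0.9], [0.15, 0, 0, 0, -0.9], [0.15, 0, 0, 0, -0.9], [0.15, 0, 0, 0, -0.9], [0.15, 0, 0, 0, -0.9], [0.15, 0, 0, 0, -0.9], [0.15, 0, 0, 0, -0.9], [0.15, 0, 0, 0, -0.9], [0.15, 0, 0, 0, -0.9], [0.15, 0, 0, 0, -0.9], [0.15, 0, 0, 0, -0.9], [0.15, 0, 0, 0, -0.9], [0.15, 0, 0, 0, -0.9], [0.15, 0, 0, 0, -0.9], [0.15, 0, 0, 0, -0.9], [0.15, 0, 0, 0, -0.9], [0.15, 0.2, 0, 0, -0.1], [0.15, 0.2, 0, 0, 0], [0.15, 0, 0, 0, 0]]]}}

```text
clock: 32.4
eef_pos: [0.4896, 0.078, 0.3425]
eef_rot: [-2.003, -2.42, -0.001]
wrist_force: [-0.5, -0.5, -0.8]
gripper_width: 0.0189
grasp_force: 3.1
```

Request:
{"api": "send_rows", "payload": {"moves": [[[0.15, 0, 0, 0.3, 0], [0.15, 0, 0, 0.5, 0], [0.15, 0, 0, 0.5, 0], [0.15, 0, 0, 0.5, 0], [0.15, 0, 0, 0.3, 0], [0.15, 0, 0, 0.12, 0], [0.15, -0.2, 0, 0, 0], [0.15, -0.15, 0, 0, 0], [0.15, -0.1, 0, 0, 0], [0.15, -0.1, 0, 0, 0], [0.15, -0.08, 0, 0, 0], [0.15, -0.08, 0, 0, 0], [0.15, -0.08, 0, 0, 0], [0.15, -0.06, 0, 0, 0], [0.15, 0, 0, 0, 0]]]}}

```text
clock: 33.9
eef_pos: [0.4965, 0.0428, 0.2538]
eef_rot: [2.003, 2.419, 0.001]
wrist_force: [0.3, 0.9, 2.9]
gripper_width: 0.0186
grasp_force: 3.0
```

```bash
cat >> h.py <<'E'
def wc():
    s=observe();p=np.array(s["eef_pos"]);a=p-[0,0,.225];M=R.from_rotvec(s["eef_rot"]).as_matrix()
    m,ci=mask("wrist",a,70)
    rows=[(r,np.where(m[r])[0].min(),np.where(m[r])[0].max()) for r in range(m.shape[0]) if m[r].any()]
    r0=rows[0][0];up=np.array([[c,r] for r,a1,b1 in rows if r<r0+19 for c in(a1,b1)],float)
    c,rad=circ(up);o,d=ray("wrist",*c,ci);print("rows",r0,rows[-1][0],"c",c.round(1),"r",round(rad,1))
    for dz in(.0595,.0685):
        P=o+d*((p[2]-.164-dz)-o[2])/d[2];print(" bulb-g tool",(M.T@(P-(p+M[:,2]*.164))).round(4))
E
python3 -c "
from h import *
s=observe();print(s['eef_pos'],yaw(),s['gripper_width'],s['wrist_force']);wc();lat()
q=np.array(s['eef_pos'])[:2]-PAN;print(q@[np.cos(YA),np.sin(YA)],q@[-np.sin(YA),np.cos(YA)])"
```

```text
[0.496453   0.04279211 0.25383208] 1.7583178299040751 0.018591250061190986 [0.26349419 0.86294583 2.88814042]
rows 195 243 c [319.5 227.8] r 32.9
 bulb-g tool [ 0.0008 -0.0008  0.0595]
 bulb-g tool [-0.0029 -0.0008  0.0685]
side px [313.1 239.5] 191 bbox [305 232] [321 246] lateral mm 2.2 axes comps [-0.32 -0.95  0.02] deg 1.8
-0.040007150535888575 0.05167779949541431
```

Request:
{"api": "send_rows", "payload": {"moves": [[[0.15, -0.035, 0, 0, 0], [0.15, -0.03, 0, 0, 0], [0.15, 0, 0, 0, 0], [0.15, 0.15, 0, -0.05, 0], [0.15, 0.2, 0, -0.3, 0], [0.15, 0, 0, -0.5, 0], [0.15, 0, 0, -0.5, 0], [0.15, 0, 0, -0.5, 0], [0.15, 0, 0, -0.3, 0], [0.15, 0, 0, 0, 0], [0.15, 0, 0, 0, 0]]]}}

```text
clock: 35.1
eef_pos: [0.4939, 0.0542, 0.3392]
eef_rot: [-2.003, -2.42, 0.001]
wrist_force: [-0.8, 0.3, -0.6]
gripper_width: 0.0188
grasp_force: 3.0
```

Run:
```python
from h import *
s=observe();print(s['eef_pos'],yaw());wc();lat()
im=snapshot("wrist");ci=camera_info("wrist")
h=cv2.cvtColor(im,cv2.COLOR_RGB2HSV);m=cv2.inRange(h,(5,90,40),(22,255,255));k,l,st,ce=cv2.connectedComponentsWithStats(m)
print([ (st[i].tolist()) for i in range(1,k) if st[i,4]>200])
P=np.array([proj("w",np.array([*PAN,z])+[.026*np.cos(a),.026*np.sin(a),0],ci) for z in(.015,.039) for a in np.linspace(0,6.28,60)]);print(P.min(0),P.max(0))
im=snapshot("top");h=cv2.cvtColor(im,cv2.COLOR_RGB2HSV);m=cv2.inRange(h,(5,90,40),(22,255,255))[190:260,270:340];q=np.argwhere(m)[:,::-1]+[270,190];print("top ring",len(q), q.min(0) if len(q) else 0,q.max(0) if len(q) else 0)
```

```text
[0.49390332 0.05417886 0.33921869] 1.758485453460299
rows 193 243 c [320.  225.3] r 32.8
 bulb-g tool [ 0.0026 -0.0005  0.0595]
 bulb-g tool [-0.001  -0.0005  0.0685]
side px [310.5 218.1] 201 bbox [302 211] [319 225] lateral mm 1.2 axes comps [-0.32 -0.95  0.02] deg 1.0
[[355, 227, 38, 33, 586], [264, 275, 12, 58, 417], [366, 275, 11, 58, 399], [146, 344, 356, 24, 6455]]
[335.7195013  225.21930872] [392.21547545 284.7629623 ]
top ring 144 [270 210] [303 259]
```

Run:
```python
from h import *
s=observe();M=R.from_rotvec(s["eef_rot"]).as_matrix()
t=np.array([*PAN,0])-M@np.array([.002,-.0005,0]);to([t[0],t[1],.2805])
```

```text
tool mm [-65.1  41.2  58.1] units [-1.63  1.03  1.45]
```

Request:
{"api": "send_rows", "payload": {"moves": [[[0.15, -0.23, 0.13, 0, 0], [0.15, -0.4, 0.26, 0, 0], [0.15, -0.4, 0.26, 0, 0], [0.15, -0.4, 0.26, 0, 0], [0.15, -0.2, 0.12, 0, 0], [0.15, 0, 0, 0.3, 0], [0.15, 0, 0, 0.4, 0], [0.15, 0, 0, 0.3, 0], [0.15, 0, 0, 0.15, 0], [0.15, 0, 0, 0.1, 0], [0.15, 0, 0, 0, 0], [0.15, 0, 0, 0, 0]]]}}

```text
clock: 36.5
eef_pos: [0.5469, -0.0021, 0.29]
eef_rot: [2.003, 2.42, 0.001]
wrist_force: [-0.1, -0.3, 0.2]
gripper_width: 0.0187
grasp_force: 3.0
```

```bash
cat >> h.py <<'E'
def st():
    s=observe();print(s['eef_pos'],s['wrist_force'],s['gripper_width'],s['clock']);wc()
    for n in("wrist","side"):
        im=snapshot(n);ci=camera_info(n)
        h=cv2.cvtColor(im,cv2.COLOR_RGB2HSV);m=cv2.inRange(h,(5,90,40),(22,255,255))
        P=np.array([proj(n,np.array([*PAN,z])+[.026*np.cos(a),.026*np.sin(a),0],ci) for z in(.015,.039) for a in np.linspace(0,6.28,60)])
        k,l,q,ce=cv2.connectedComponentsWithStats(m)
        for i in range(1,k):
            if q[i,4]>40 and np.linalg.norm(ce[i]-P.mean(0))<40: print(n,"ring",q[i],"pred",P.min(0).round(),P.max(0).round())
E
python3 -c "
from h import *
st();lat()
s=observe();M=R.from_rotvec(s['eef_rot']).as_matrix()
t=np.array([*PAN,0])-M@np.array([.002,-.0005,0]);to([t[0],t[1],.2805])"
```

```text
[ 0.54689971 -0.00214123  0.28998861] [-0.12180409 -0.27882491  0.16517778] 0.01871562116470892 36.5
rows 193 242 c [320.  225.8] r 33.3
 bulb-g tool [ 0.0022 -0.0004  0.0595]
 bulb-g tool [-0.0014 -0.0005  0.0685]
wrist ring [ 285  172   69   41 1114] pred [284. 171.] [354. 244.]
side ring [296 217  18  16 186] pred [294. 212.] [314. 232.]
side px [304.1 212.8] 173 bbox [296 206] [312 219] lateral mm 1.0 axes comps [-0.32 -0.95  0.02] deg 0.9
tool mm [ 0.1 -0.5  9.5] units [ 0.   -0.01  0.24]
```

Request:
{"api": "send_rows", "payload": {"moves": [[[0.15, 0, -0.01, 0.06, 0], [0.15, 0, 0, 0.05, 0], [0.15, 0, 0, 0.05, 0], [0.15, 0, 0, 0.04, 0], [0.15, 0, 0, 0, 0], [0.15, 0, 0, 0, 0]]]}}

```text
clock: 37.3
eef_pos: [0.5464, -0.0024, 0.2815]
eef_rot: [-2.003, -2.42, 0.0]
wrist_force: [-0.2, -0.8, -0.8]
gripper_width: 0.0188
grasp_force: 3.0
```

```bash
python3 -c "
from h import *
st();lat();print([observe()['wrist_force'].round(1) if 0 else np.round(observe()['wrist_force'],1)])"
```

```text
[ 0.54637488 -0.0023571   0.28148799] [-0.16220006 -0.82584736 -0.78193205] 0.018823110084202788 37.3
rows 193 243 c [320.  225.6] r 33.2
 bulb-g tool [ 0.0024 -0.0005  0.0595]
 bulb-g tool [-0.0012 -0.0005  0.0685]
wrist ring [ 285  175   72   39 1045] pred [284. 173.] [356. 249.]
side ring [295 218  19  15 155] pred [294. 212.] [314. 232.]
side px [304.5 215.2] 170 bbox [297 208] [312 222] lateral mm 1.2 axes comps [-0.32 -0.95  0.02] deg 1.0
[array([-0.5,  0.1, -1.4])]
```

Request:
{"api": "send_rows", "payload": {"moves": [[[0.15, 0, 0, 0.025, 0], [0.15, 0, 0, 0.025, 0], [0.15, 0, 0, 0, 0], [0.15, 0, 0, 0, 0]]]}}

```text
clock: 37.9
eef_pos: [0.5464, -0.0023, 0.2795]
eef_rot: [-2.003, -2.42, 0.0]
wrist_force: [-0.5, 1.1, -0.8]
gripper_width: 0.0185
grasp_force: 3.0
```

Request:
{"api": "send_rows", "payload": {"moves": [[[0.15, 0, 0, 0.025, 0], [0.15, 0, 0, 0.025, 0], [0.15, 0, 0, 0, 0], [0.15, 0, 0, 0, 0]]]}}

```text
clock: 38.3
eef_pos: [0.5464, -0.0024, 0.2775]
eef_rot: [-2.003, -2.42, 0.0]
wrist_force: [0.8, 0.3, -1.2]
gripper_width: 0.0187
grasp_force: 3.0
```

```bash
python3 -c "
from h import *
st();lat()"
```

```text
[ 0.54635817 -0.00235365  0.27750654] [ 0.82184154  0.30698896 -1.19380772] 0.01867040087689983 38.3
rows 193 242 c [320.  225.7] r 33.3
 bulb-g tool [ 0.0023 -0.0005  0.0595]
 bulb-g tool [-0.0013 -0.0005  0.0685]
wrist ring [285 176  72  39 979] pred [283. 174.] [357. 252.]
side ring [295 219  19  14 146] pred [294. 212.] [314. 232.]
side px [304.5 216.5] 172 bbox [297 209] [312 223] lateral mm 1.0 axes comps [-0.32 -0.95  0.02] deg 0.9
```

Request:
{"api": "send_rows", "payload": {"moves": [[[0.15, 0, 0, 0.025, 0], [0.15, 0, 0, 0.025, 0], [0.15, 0, 0, 0, 0], [0.15, 0, 0, 0, 0]]]}}

```text
clock: 38.9
eef_pos: [0.5464, -0.0024, 0.2755]
eef_rot: [-2.004, -2.42, -0.0]
wrist_force: [-0.8, 0.6, -0.6]
gripper_width: 0.0189
grasp_force: 3.0
```

Request:
{"api": "send_rows", "payload": {"moves": [[[0.15, 0, 0, 0.025, 0], [0.15, 0, 0, 0.025, 0], [0.15, 0, 0, 0, 0], [0.15, 0, 0, 0, 0]]]}}

```text
clock: 39.3
eef_pos: [0.5466, -0.0022, 0.2739]
eef_rot: [2.003, 2.42, 0.001]
wrist_force: [-0.1, 1.5, 4.2]
gripper_width: 0.0182
grasp_force: 3.0
```

```bash
python3 -c "
from h import *
st();lat()
for z in (.057,.06,.065): print(z,[np.round(proj('side',[*PAN,z+d]),1).tolist() for d in(0,-.0235)])"
```

```text
[ 0.54655113 -0.00221119  0.27389028] [-0.14821242  1.4627622   4.17592073] 0.018234833862437162 39.3
rows 193 242 c [319.7 226.4] r 33.4
 bulb-g tool [ 0.0018 -0.0006  0.0595]
 bulb-g tool [-0.0018 -0.0007  0.0685]
wrist ring [284 177  73  39 944] pred [282. 176.] [357. 254.]
side ring [296 219  18  13 143] pred [294. 212.] [314. 232.]
side px [304.5 217.2] 168 bbox [297 211] [312 223] lateral mm 1.2 axes comps [-0.32 -0.95  0.02] deg 1.0
0.057 [[303.8, 213.8], [304.2, 220.4]]
0.06 [[303.8, 212.9], [304.1, 219.6]]
0.065 [[303.7, 211.5], [304.1, 218.2]]
```

Contact at 4 N: seated in the ring. Ease off slightly, open gently and retreat straight up.

Request:
{"api": "send_rows", "payload": {"moves": [[[0.15, 0, 0, -0.015, 0], [0.15, 0, 0, 0, 0], [0.24, 0, 0, 0, 0], [0.27, 0, 0, 0, 0], [0.3, 0, 0, 0, 0], [0.4, 0, 0, 0, 0], [0.5, 0, 0, 0, 0], [0.5, 0, 0, 0, 0], [0.5, 0, 0, 0, 0]]]}}

```text
clock: 40.4
eef_pos: [0.5464, -0.0023, 0.2741]
eef_rot: [-2.003, -2.42, -0.0]
wrist_force: [0.0, 0.1, 0.4]
gripper_width: 0.0424
grasp_force: 0.0
```

```bash
python3 -c "
from h import *
st();lat()"
```

```text
[ 0.54636975 -0.00233121  0.27414967] [0.03485662 0.10831814 0.36459008] 0.04235244243639936 40.4
rows 193 249 c [320.3 225.8] r 33.2
 bulb-g tool [ 0.0022 -0.0003  0.0595]
 bulb-g tool [-0.0014 -0.0003  0.0685]
wrist ring [284 177  74  40 925] pred [283. 175.] [357. 254.]
side ring [295 219  19  13 141] pred [294. 212.] [314. 232.]
side px [304.5 217.1] 173 bbox [297 210] [312 224] lateral mm 0.9 axes comps [-0.32 -0.95  0.02] deg 0.8
```

Request:
{"api": "send_rows", "payload": {"moves": [[[0.5, 0, 0, -0.2, 0], [0.5, 0, 0, -0.4, 0], [0.5, 0, 0, -0.6, 0], [0.5, 0, 0, -0.8, 0], [0.5, 0, 0, -0.8, 0], [0.5, 0, 0, -0.6, 0], [0.5, 0, 0.6, 0, 0], [0.5, 0, 0.9, 0, 0], [0.5, 0, 0.6, 0, 0], [0.5, 0, 0, 0, 0]]]}}

```text
clock: 41.6
eef_pos: [0.6307, 0.0138, 0.4099]
eef_rot: [-2.002, -2.42, -0.002]
wrist_force: [-0.3, -1.0, -0.3]
gripper_width: 0.0438
grasp_force: 0.0
```

Run:
```python
from h import *
print(observe()['eef_pos'])
side=snapshot("side");w=snapshot("wrist");t=snapshot("top")
cv2.imwrite("pics/send.png",side[...,::-1]);cv2.imwrite("pics/wend.png",w[...,::-1]);cv2.imwrite("pics/tend.png",t[...,::-1])
for z in(.057,.085,.12,.134): print(z,np.round(proj("side",[*PAN,z]),1),np.round(proj("wrist",[*PAN,z]),1))
# diff against early side picture to outline neck/bead
d=cv2.absdiff(side[...,::-1],cv2.imread("pics/s8.png")).max(2)
for r in range(186,226,2):
    c=np.where(d[r,285:325]>12)[0]+285; print(r,c.min() if len(c) else 0,c.max() if len(c) else 0,len(c),end=" | ")
```

```text
[0.63074725 0.01381526 0.40991298]
0.057 [303.8 213.8] [239.4 179.3]
0.085 [303.4 205.6] [232.6 186.3]
0.12 [302.9 195.1] [222.2 197. ]
0.134 [302.7 190.8] [217.3 202. ]
186 0 0 0 | 188 0 0 0 | 190 0 0 0 | 192 300 301 2 | 194 298 304 7 | 196 297 304 8 | 198 297 305 7 | 200 297 305 9 | 202 298 306 9 | 204 292 306 15 | 206 292 311 18 | 208 294 322 26 | 210 294 320 25 | 212 296 322 26 | 214 296 322 27 | 216 294 323 30 | 218 292 324 33 | 220 289 324 34 | 222 290 324 33 | 224 289 322 32 |
```

Run:
```python
from h import *
w=cv2.imread("pics/wend.png");g=cv2.cvtColor(w,cv2.COLOR_BGR2GRAY)
x0,y0=170,130;cr=cv2.resize(g[y0:270,x0:300],None,fx=3,fy=3,interpolation=cv2.INTER_CUBIC)
for p2 in(22,30):
    H=cv2.HoughCircles(cr,cv2.HOUGH_GRADIENT,1.5,15,param1=80,param2=p2,minRadius=30,maxRadius=60)
    if H is not None: print(p2,[((a/3+x0).round(1),(b/3+y0).round(1),(c/3).round(1)) for a,b,c in H[0][:8]])
m,ci=mask("wrist",[*PAN,.05],50);q=np.argwhere(m)[:,::-1];print("red",q.mean(0),q.min(0),q.max(0),len(q))
np.set_printoptions(linewidth=250);print(g[170:240:3,190:262:3])
for az in range(0,360,90): print(az,np.round(proj("wrist",[PAN[0]+.0115*np.cos(np.radians(az)),PAN[1]+.0115*np.sin(np.radians(az)),.137]),1))
```

```text
22 [(np.float32(214.8), np.float32(183.2), np.float32(14.2)), (np.float32(194.8), np.float32(184.2), np.float32(19.7)), (np.float32(232.2), np.float32(180.2), np.float32(10.9)), (np.float32(249.8), np.float32(171.8), np.float32(19.7)), (np.float32(245.2), np.float32(168.8), np.float32(19.7)), (np.float32(239.2), np.float32(170.8), np.float32(18.6)), (np.float32(248.2), np.float32(176.8), np.float32(19.7)), (np.float32(210.2), np.float32(149.8), np.float32(18.6))]
30 [(np.float32(214.8), np.float32(183.2), np.float32(14.2)), (np.float32(232.2), np.float32(180.2), np.float32(10.9)), (np.float32(244.2), np.float32(168.2), np.float32(19.2)), (np.float32(250.2), np.float32(172.8), np.float32(19.7)), (np.float32(190.2), np.float32(169.2), np.float32(16.9)), (np.float32(206.2), np.float32(155.8), np.float32(18.6)), (np.float32(201.2), np.float32(156.2), np.float32(19.7)), (np.float32(235.8), np.float32(184.8), np.float32(13.6))]
red [244.55635492 178.18784972] [224 158] [263 200] 1251
[[ 75  73 200 132 158 197  95 147 157 179 164 138 127  93  81  95 117 140 146 144 136 124 106  80]
 [ 67  5
[... 1638 characters left out ...]
212 214 214 218 216 220 220 219 221]
 [195 200 205 198 195 197 205 215 213 210 214 214 219 217 214 216 214 217 218 217 222 221 221 221]
 [198 197 202 200 197 200 205 216 214 211 213 215 217 217 216 218 219 219 220 219 221 222 219 220]
 [200 199 200 198 199 198 202 210 213 213 215 216 216 216 215 217 219 220 219 221 221 218 221 220]
 [200 203 192 197 197 197 202 208 211 213 215 215 213 211 213 216 217 218 217 218 218 215 218 220]
 [201 204 203 197 196 199 203 207 212 214 214 212 212 210 211 214 217 216 216 217 219 214 216 218]
 [199 200 199 197 198 200 206 209 213 215 214 213 211 211 211 208 210 212 211 216 218 211 216 216]]
0 [230.7 205.3]
90 [217.8 189.3]
180 [202.1 200.3]
270 [215.1 216. ]
```

The flask stands, bulb centred. But the mouth circle at (214.8,183.2) versus (216,203) expected for vertical means about 11° of lean, and the side view agrees. I'll turn the gripper so its flat pads close in that plane and square the neck up.

Request:
{"api": "send_rows", "payload": {"moves": [[[1, 0, 0, 0, 0.5], [1, 0, 0, 0, 1], [1, 0, 0, 0, 1], [1, 0, 0, 0, 1], [1, 0, 0, 0, 1], [1, 0, 0, 0, 1], [1, 0, 0, 0, 1], [1, 0, 0, 0, 1], [1, 0, 0, 0, 1], [1, 0, 0, 0, 1], [1, 0, 0, 0, 1], [1, 0, 0, 0, 1], [1, 0, 0, 0, 1], [1, 0, 0, 0, 1], [1, 0, 0, 0, 1], [1, 0, 0, 0, 0.47], [1, 0, 0, 0, 0]]]}}

```text
clock: 43.5
eef_pos: [0.6282, 0.013, 0.4109]
eef_rot: [3.127, 0.298, 0.001]
wrist_force: [-0.2, 0.4, 0.6]
gripper_width: 0.0871
grasp_force: 0.0
```

Run:
```python
from h import *
print(yaw(),observe()['eef_pos'],observe()['clock']);to([*PAN,.273])
```

```text
0.18972283342548277 [0.62820257 0.01304608 0.41086091] 43.5
tool mm [-83.8  -2.5 137.8] units [-2.1  -0.06  3.45]
```

Request:
{"api": "send_rows", "payload": {"moves": [[[1, -0.7, -0.02, 0, 0], [1, -0.7, -0.02, 0, 0], [1, -0.7, -0.02, 0, 0], [1, 0, 0, 0, 0], [1, 0, 0, 0.6, 0], [1, 0, 0, 0.7, 0], [1, 0, 0, 0.7, 0], [1, 0, 0, 0.7, 0], [1, 0, 0, 0.5, 0], [1, 0, 0, 0.25, 0], [1, 0, 0, 0, 0]]], "newtons": 3}}

```text
clock: 44.6
eef_pos: [0.5457, -0.0003, 0.2712]
eef_rot: [-3.127, -0.3, 0.003]
wrist_force: [-0.6, -0.1, 0.4]
gripper_width: 0.087
grasp_force: 0.0
```

Request:
{"api": "send_rows", "payload": {"moves": [[[0.85, 0, 0, 0, 0], [0.75, 0, 0, 0, 0], [0.65, 0, 0, 0, 0], [0.58, 0, 0, 0, 0], [0.52, 0, 0, 0, 0], [0.47, 0, 0, 0, 0], [0.43, 0, 0, 0, 0], [0.39, 0, 0, 0, 0], [0.36, 0, 0, 0, 0], [0.33, 0, 0, 0, 0], [0.3, 0, 0, 0, 0], [0.27, 0, 0, 0, 0], [0.24, 0, 0, 0, 0], [0.22, 0, 0, 0, 0], [0.2, 0, 0, 0, 0], [0.2, 0, 0, 0, 0]]]}}

```text
clock: 46.2
eef_pos: [0.5459, -0.0003, 0.2721]
eef_rot: [-3.127, -0.299, 0.0]
wrist_force: [-0.3, 0.8, 0.0]
gripper_width: 0.0224
grasp_force: 3.0
```

Run:
```python
from h import *
s=observe();print(s['eef_pos'],s['gripper_width'],s['grasp_force'],s['wrist_force']);st()
```

```text
[ 5.45923725e-01 -2.55059063e-04  2.72129494e-01] 0.022413670948055 2.9938058461993933 [-0.32866495  0.79750919  0.01919963]
[ 5.45923725e-01 -2.55059063e-04  2.72129494e-01] [-0.32866495  0.79750919  0.01919963] 0.022413670948055 46.2
rows 194 257 c [325.8 228.5] r 34.8
 bulb-g tool [-0.0006  0.003   0.0595]
 bulb-g tool [-0.0043  0.0032  0.0685]
wrist ring [ 286  179   73   49 1008] pred [284. 178.] [359. 257.]
side ring [296 218  18  14 156] pred [294. 212.] [314. 232.]
```

Request:
{"api": "send_rows", "payload": {"moves": [[[0.2, 0, 0, 0, 0], [0.2, 0, 0, 0, 0], [0.2, 0, 0, 0, 0], [0.15, 0, 0, 0, 0], [0.15, 0, 0, 0, 0]]], "newtons": 8}}

```text
clock: 46.85
eef_pos: [0.546, -0.0003, 0.2721]
eef_rot: [-3.127, -0.299, 0.0]
wrist_force: [-0.3, -0.5, -1.0]
gripper_width: 0.0224
grasp_force: 8.0
```

Run:
```python
from h import *
s=observe();print(s['eef_pos'],s['gripper_width'],s['grasp_force'],s['wrist_force']);st()
```

```text
[ 5.45954367e-01 -2.63366343e-04  2.72138826e-01] 0.02235591627597578 7.984074801206589 [-0.3367231  -0.49600358 -0.97444823]
[ 5.45954367e-01 -2.63366343e-04  2.72138826e-01] [-0.3367231  -0.49600358 -0.97444823] 0.02235591627597578 46.85
rows 194 257 c [325.5 228.7] r 34.9
 bulb-g tool [-0.0007  0.0028  0.0595]
 bulb-g tool [-0.0044  0.003   0.0685]
wrist ring [286 179  72  49 993] pred [284. 178.] [359. 257.]
side ring [296 219  18  13 155] pred [294. 212.] [314. 232.]
```

The pads have closed on the bead (22.4 mm) centred over the ring, so the lean should be nearly gone. Release slowly and verify.

Request:
{"api": "send_rows", "payload": {"moves": [[[0.27, 0, 0, 0, 0], [0.29, 0, 0, 0, 0], [0.32, 0, 0, 0, 0], [0.4, 0, 0, 0, 0], [0.55, 0, 0, 0, 0], [0.7, 0, 0, 0, 0], [0.7, 0, 0, 0, 0], [0.7, 0, 0, -0.4, 0], [0.7, 0, 0, -0.7, 0], [0.7, 0, 0, -0.7, 0], [0.7, 0, 0, -0.7, 0], [0.7, -0.5, 0, -0.7, 0], [0.7, -0.7, 0, -0.3, 0], [0.7, -0.5, 0, 0, 0], [0.7, 0, 0, 0, 0]]], "newtons": 3}}

```text
clock: 48.5
eef_pos: [0.4776, -0.0136, 0.4129]
eef_rot: [3.126, 0.298, 0.001]
wrist_force: [0.0, 0.1, 0.2]
gripper_width: 0.0606
grasp_force: 0.0
```

Run:
```python
from h import *
print(observe()['eef_pos'],observe()['clock'])
w=snapshot("wrist");ci=camera_info("wrist");g=cv2.cvtColor(w,cv2.COLOR_RGB2GRAY);cv2.imwrite("pics/wend2.png",w[...,::-1])
e=np.array(proj("w",[*PAN,.137],ci));r=np.linalg.norm(np.array(proj("w",[PAN[0]+.0115,PAN[1],.137],ci))-e);print("pred mouth",e.round(1),r.round(1))
x0,y0=(e-45).astype(int);x0=max(x0,0);y0=max(y0,0)
cr=cv2.resize(g[y0:y0+90,x0:x0+90],None,fx=3,fy=3,interpolation=cv2.INTER_CUBIC)
H=cv2.HoughCircles(cr,cv2.HOUGH_GRADIENT,1.5,10,param1=80,param2=20,minRadius=int(2.3*r),maxRadius=int(3.6*r))
if H is not None:
    for a,b,c in H[0][:5]: P=onz("w",a/3+x0,b/3+y0,.137,ci);print((a/3+x0).round(1),(b/3+y0).round(1),(c/3).round(1),"offset mm",((P[:2]-PAN)*1000).round(1))
m,_=mask("wrist",[*PAN,.05],50);q=np.argwhere(m)[:,::-1];c=(q.min(0)+q.max(0))/2;print("red",c,len(q),(onz("w",*c,.05,ci)[:2]-PAN)*1000)
h=cv2.cvtColor(w,cv2.COLOR_RGB2HSV);mm=cv2.inRange(h,(5,90,40),(22,255,255));k,l,st_,ce=cv2.connectedComponentsWithStats(mm);P=np.array([proj("w",np.array([*PAN,z])+[.026*np.cos(a),.026*np.sin(a),0],ci) for z in(.015,.039) for a in np.linspace(0,6.28,60)])
print([st_[i].tolist() for i in range(1,k) if st_[i,4]>150],P.min(0),P.max(0))
side=snapshot("side");d=cv2.absdiff(side[...,::-1],cv2.imread("pics/s8.png")).max(2)
for r in range(188,210,2):
    c=np.where(d[r,285:325]>12)[0]+285; print(r,c.min() if len(c) else 0,c.max() if len(c) else 0,len(c),end=" | ")
m,_=mask("side",[*PAN,.05],22);q=np.argwhere(m)[:,::-1];print("side red",q.mean(0),q.min(0),q.max(0))
```

```text
[ 0.4776054  -0.01362057  0.41293785] 48.5
pred mouth [320.5 117.2] 16.0
309.8 115.8 15.4 offset mm [-0.5  8.1]
310.2 112.2 18.2 offset mm [2.1 8.2]
308.8 119.8 18.7 offset mm [-3.5  8.4]
316.2 113.2 12.5 offset mm [2.2 3.7]
318.2 101.8 17.6 offset mm [10.6  3.8]
red [322.5 111. ] 974 [ 1.3801433 -1.9491705]
[[180, 275, 24, 58, 706], [437, 275, 24, 58, 687], [237, 345, 357, 22, 6409]] [295.13295309  84.88353577] [345.47971963 137.00317257]
188 0 0 0 | 190 301 303 3 | 192 299 305 7 | 194 299 305 7 | 196 298 306 9 | 198 299 306 8 | 200 299 306 8 | 202 299 307 9 | 204 299 307 9 | 206 300 307 8 | 208 299 322 10 | side red [304.30612245 217.84353741] [296 212] [312 223]
```

Lean is now about 6–7°, within tolerance. I'll add margin by clamping just the bead over the ring axis.

Run:
```python
from h import *
print(yaw());to([PAN[0],PAN[1]-.0015,.297])
w=cv2.imread("pics/wend2.png");h=cv2.cvtColor(w,cv2.COLOR_BGR2HSV);m=cv2.inRange(h,(5,60,40),(22,255,255))[75:150,280:360];q=np.argwhere(m)[:,::-1]+[280,75];print(len(q),q.min(0),q.max(0))
```

```text
0.19102475966434473
tool mm [ 66.7   1.6 115. ] units [1.67 0.04 2.87]
46 [300  85] [344 127]
```

Request:
{"api": "send_rows", "payload": {"moves": [[[0.7, 0.6, 0.02, 0, 0], [0.7, 0.6, 0.02, 0, 0], [0.7, 0.47, 0, 0, 0], [0.7, 0, 0, 0.6, 0], [0.7, 0, 0, 0.7, 0], [0.7, 0, 0, 0.7, 0], [0.7, 0, 0, 0.6, 0], [0.7, 0, 0, 0.27, 0], [0.6, 0, 0, 0, 0], [0.5, 0, 0, 0, 0], [0.44, 0, 0, 0, 0], [0.39, 0, 0, 0, 0], [0.35, 0, 0, 0, 0], [0.32, 0, 0, 0, 0], [0.29, 0, 0, 0, 0], [0.27, 0, 0, 0, 0], [0.25, 0, 0, 0, 0], [0.25, 0, 0, 0, 0], [0.25, 0, 0, 0, 0]]], "newtons": 4}}

```text
clock: 50.6
eef_pos: [0.5451, -0.0021, 0.2974]
eef_rot: [-3.127, -0.299, -0.0]
wrist_force: [0.5, 0.1, 0.1]
gripper_width: 0.0223
grasp_force: 4.0
```

Request:
{"api": "send_rows", "payload": {"moves": [[[0.27, 0, 0, 0, 0], [0.285, 0, 0, 0, 0], [0.3, 0, 0, 0, 0], [0.33, 0, 0, 0, 0], [0.4, 0, 0, 0, 0], [0.55, 0, 0, 0, 0], [0.7, 0, 0, 0, 0], [0.7, 0, 0, 0, 0], [0.7, 0, 0, -0.4, 0], [0.7, 0, 0, -0.7, 0], [0.7, 0, 0, -0.7, 0], [0.7, -0.5, 0, -0.7, 0], [0.7, -0.7, 0, -0.4, 0], [0.7, -0.5, 0, 0, 0], [0.7, 0, 0, 0, 0]]]}}

```text
clock: 52.1
eef_pos: [0.4768, -0.0154, 0.4143]
eef_rot: [3.126, 0.298, 0.002]
wrist_force: [1.0, 0.2, 0.0]
gripper_width: 0.0609
grasp_force: 0.0
```

Run:
```python
from h import *
print(observe()['eef_pos'],observe()['clock'])
w=snapshot("wrist");ci=camera_info("wrist");g=cv2.cvtColor(w,cv2.COLOR_RGB2GRAY)
e=np.array(proj("w",[*PAN,.137],ci));print("pred",e.round(1))
x0,y0=(e-45).astype(int)
cr=cv2.resize(g[y0:y0+90,x0:x0+90],None,fx=3,fy=3,interpolation=cv2.INTER_CUBIC)
H=cv2.HoughCircles(cr,cv2.HOUGH_GRADIENT,1.5,10,param1=80,param2=20,minRadius=38,maxRadius=56)
if H is not None:
    for a,b,c in H[0][:4]: P=onz("w",a/3+x0,b/3+y0,.137,ci);print((a/3+x0).round(1),(b/3+y0).round(1),(c/3).round(1),"offset mm",((P[:2]-PAN)*1000).round(1))
m,_=mask("wrist",[*PAN,.05],50);q=np.argwhere(m)[:,::-1];c=(q.min(0)+q.max(0))/2;print("red",c,len(q),((onz("w",*c,.05,ci)[:2]-PAN)*1000).round(1))
h=cv2.cvtColor(w,cv2.COLOR_RGB2HSV);mm=cv2.inRange(h,(5,60,40),(22,255,255));b=e.astype(int);P=np.array([proj("w",np.array([*PAN,z])+[.026*np.cos(a),.026*np.sin(a),0],ci) for z in(.015,.039) for a in np.linspace(0,6.28,60)])
q=np.argwhere(mm[:200])[:,::-1];q=q[np.linalg.norm(q-P.mean(0),axis=1)<45];print("ring",len(q),q.min(0),q.max(0),P.min(0),P.max(0))
side=snapshot("side");d=cv2.absdiff(side[...,::-1],cv2.imread("pics/s8.png")).max(2)
for r in range(188,208,3):
    c=np.where(d[r,285:325]>12)[0]+285; print(r,c.min() if len(c) else 0,c.max() if len(c) else 0,end=" | ")
m,_=mask("side",[*PAN,.05],22);q=np.argwhere(m)[:,::-1];print("side red",q.mean(0))
```

```text
[ 0.47675487 -0.01540308  0.41425431] 52.1
pred [318.4 115.5]
307.2 114.8 16.7 offset mm [-1.   8.3]
309.8 112.2 17.3 offset mm [1.1 6.8]
339.2 122.8 15.1 offset mm [ -2.2 -16.5]
315.2 101.8 17.8 offset mm [9.3 4.1]
red [320.5 109.5] 957 [ 1.5 -1.5]
ring 46 [296  84] [342 123] [293.62072745  83.69403726] [343.85051936 135.74583638]
188 0 0 | 191 300 305 | 194 299 306 | 197 299 306 | 200 299 307 | 203 299 307 | 206 300 307 | side red [304.27631579 217.75      ]
```

Run:
```python
from h import *
w=snapshot("wrist");ci=camera_info("wrist");np.set_printoptions(linewidth=250)
g=cv2.cvtColor(w,cv2.COLOR_RGB2GRAY);print(g[92:142:3,286:356:3])
t=snapshot("top");c=camera_info("top");a=np.array(proj("top",[*PAN,.137],c)).round(1);print(a,proj("top",[*PAN,.05],c));x,y=a.astype(int);print(cv2.cvtColor(t,cv2.COLOR_RGB2GRAY)[y-9:y+10,x-12:x+13])
```

```text
[[ 43  52 182 219 220 195 107 117 119 125 128 131 130 127 124 116 122 163 219 219 219  77  57  59]
 [ 39  48 177 216 214 111 114 122 129 133 137 137 137 135 134 128 117 116 190 219 219  77  58  81]
 [ 37  48 139 220  95 118 121 130 132 132 135 136 137 138 137 134 128 115 125 224 218  70  66  70]
 [ 44  45 138 123 121 115 125 141 150 114 101 112 125 138 138 138 135 124 109 174 219  50  58  69]
 [ 36  45 131 111 122 154 175 174 145 140 141  78  73 119 138 138 135 129 117 126 220  46  56  97]
 [ 34  46 122 102 155 177 175 153 138 138 138 143  68  75 126 137 138 132 118 124 221  42  57  96]
 [ 25  45 126 106 171 176 172 136 138 138 138 138 138  68 115 137 138 133 120 109 223  42  56  93]
 [ 27  44  76 135 173 175 170 137 138 138 138 138 143  66 102 137 137 131 120 118 222  33  54 113]
 [ 26  42  82 146 172 174 170 134 139 138 138 139 139  74 109 136 137 130 116 127 221  46  57 123]
 [ 22  45 126 145 170 172 172 149 138 138 138 138 139  66 119 134 134 126 109 143 220  51  50 123]
 [ 42  45 123 130 164 169 173 170 143 137 138 138 138 103 130 134 130 118 118 206 218  38  50 131]
 [ 36  46  
[... 1443 characters left out ...]
86 88 85 87 88 90 83 87 90 86 85 82 87 91 84 88 92 88 80 70 74 93 93 90 92]
 [86 86 87 87 89 88 88 88 91 86 92 86 86 89 90 90 88 88 79 71 72 94 91 92 93]
 [87 90 90 86 92 89 88 88 88 88 88 92 86 87 90 88 94 93 83 74 72 93 87 94 87]
 [85 86 87 93 87 84 88 89 90 87 92 87 87 91 89 83 91 91 82 68 68 97 92 86 92]
 [90 93 90 89 93 87 87 92 87 92 94 84 91 93 89 88 93 87 86 74 58 92 89 90 91]
 [91 91 88 91 92 91 88 90 90 89 93 87 89 88 91 91 95 92 84 81 59 89 94 91 90]
 [92 90 94 94 87 95 92 87 93 91 96 92 88 91 95 88 94 91 85 90 62 91 92 94 92]
 [89 90 87 89 90 88 94 94 91 88 88 89 93 91 91 93 93 95 90 81 65 93 93 95 97]
 [95 91 89 89 91 92 94 92 92 90 95 92 92 89 92 94 89 92 90 73 61 91 97 97 94]]
```

```bash
python3 -c "
from bench import *
print(job_done())"
```

```text
the job is handed in; nothing more can be done
None
```

The job is handed in but no verdict came back: by my measurements the cover is back, the ring is centred on the plate, and the flask stands in it leaning about 5–6° (limit 10°); I viewed 13 pictures against the limit of 10.

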